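Centre the test weight on the laundry scale

TASK

Get the wash-and-fold scale ready for its check: without lifting the flat round test weight, tap it gently along the pan from its two opposite sides until it sits wholly inside the engraved ring with the same gap left and right, and the floating pan itself stands midway between its two end stops. Touch only the weight for this, never the pan, and never strike the weight hard (a push of 9 N is too much). Then press the scale's round key fully down and let go, leaving weight and pan as they are and the things standing about undisturbed.

Things in the scene. Friction and masses are not known exactly. Their poses are not given: they have to be found in the camera images.
- scale: Fixed white bench scale, housing 230 (x) x 300 (y) x 50 mm high, spanning x -125 to +105 mm; display and key on the deck on the robot's side, two low round fittings on the far deck. Origin on the table under the middle of the pan's travel. The pan and weight slide along its y axis. A grey end-stop strip at each end: inner face at y = +-125 mm, top at z = 58 mm.
- pan (a joint): Floating pan's position along the scale's +y, in m: 0 midway, +0.010 or -0.010 against a stop. Dry friction of about 1.2 N holds it where it is left; free otherwise. Pushing the weight carries the pan along first, until it meets a stop; only then does the weight slide on the pan (about 3 to 7 N), unless jerked. The pan: steel channel 119 (x) x 230 (y) mm, open at both ends.
- pan_mark (a point): Centre of the engraved ring on the pan's floor, 58 mm above the table; moves with the pan; axes as the scale's. The ring line is 3 mm wide, inner radius 58 mm (3 mm more than the weight's), seen as two arcs beside the weight. The pan's lips, along its two long sides, rise 10 mm above the floor, 114 mm apart inside.
- weight: Flat dark iron disc, diameter 110 mm, 16 mm thick with a 2 mm raised middle, about 0.8 kg, lying loose on the pan between its lips. Origin at the centre of its underside, z up.
- key (a joint): Travel of the round push key, in m: 0 up, 0.006 fully down; spring, about 4 N when fully down.
- key_top (a point): Centre of the top face of the key (diameter 28 mm), on the scale's deck on the robot's side; pressed straight down.
- cup: Bystander: open white plastic cup, 72 mm across, 70 mm high, standing beside the scale. Origin at its underside.
- sheets: Bystander: cardboard box 70 x 110 x 50 mm beside the scale. Origin at the centre of its underside.
- driver: Bystander: screwdriver lying on the table beyond the scale.
There are look-alikes about, which are no part of the job. What is meant by the weight is not blue, green or purple, and is the smaller of those in its own colour.

How it is judged:
By the outcome, as a careful person would: the job done as asked, in the order asked, and still so for the second after the job is handed in, with the robot touching nothing.
It also fails if it takes over 61 s, if anything falls off the work surface, if the arm or the gripper's body presses on something with over 40 N, if the wrist force passes 120 N, or if a joint passes its speed limit or range.

ROBOT

A 6-joint arm with a two-finger parallel gripper is mounted at the origin on the work surface. World frame = base frame: x ahead of the robot, y to its left, z up, the work surface at z = 0. Lengths are in mm, angles in degrees, forces in N, time in s.
With the tool pointing down it reaches from about 350 to 850 mm from the base axis. Payload 8.1 kg.
Tool frame: the origin (TCP) lies midway between the tips of the shut fingers; the grasp point (between the pads) lies 19 mm behind it; x points along the fingers, y is the direction in which the jaws open and shut, and the axes are right-handed (so a half turn about x gives the same grasp; the last joint's range is limited). The gripper opens to 85 mm and grips with 20 to 120 N. Pads are 22 mm wide; open, the fingers measure 114 mm over their backs; the gripper's body (76 mm by 85 mm) begins 54 mm behind the grasp point. The pads swing forward as they close: fully open they stand 13 mm farther back than shut.
Start: joints at [-70.153, 7.471, 85.268, -0, 87.261, -4.893], TCP at [251.124, -544.924, 231.292] pointing down, gripper open.
Joint ranges: [-169.43, 169.43], [-51.17, 129.36], [1.28, 143.12], [-76.62, 256.62], [0, 156.53], [-152.29, 152.29]. Speed limits (degrees/s): [136.94, 136.94, 159.86, 180, 180, 180].

INTERFACE

Orientations are given as [roll, pitch, yaw] about the fixed x, y, z axes, in that order (R = Rz(yaw) Ry(pitch) Rx(roll)).
In Python, from bench import sense, snapshot, hand_in gives the robot as it stands.
- The arm moves only by the tool drive_tool, never from a script. Its argument "deltas" is a list of rows, each a list of 7 numbers: the closure in counts, from 0 (fully open) to 255 (shut), then the shift along the tool's x, y, z in m, then the turn, a rotation vector about the tool's x, y, z in rad. A call has exactly 10 rows; each row is the pose to reach, as a shift and turn from the pose commanded when the call began, along the tool's axes at that moment; what a row does not reach only later rows make up. A row lasts 1/12 s, in which the tool goes at most 41.7 mm and 7.16 degrees, less where a joint would pass 70% of its speed; a pose out of reach is approached as far as the arm can. A call with a gripper value outside its range is refused whole. The fingers move at their own pace and stop on an object; "squeeze" is the grip in N (left out, the last holds). Time passes only in rows, so rows that repeat a pose let the fingers close, or fill a call up. It gives the time, the measured TCP pose, the force and the opening at its end, in the units of the state.
- sense(): the state, without advancing time (a new reading comes with each control period).
- snapshot(name): name is "scene" or "side" or "wrist"; returns a dict with "frame" (400x640x3 uint8, blue, green, red), "fx", "fy", "cx", "cy" (pixels), "rvec" (rotation vector, rad) and "tvec" (3), from world to camera coordinates, as OpenCV has them. Camera axes: x right, y down, z forward; pixel columns grow to the right and rows downward; lengths in mm; the calibration is good to about 2 mm. The wrist camera is an equidistant fisheye: a pixel r from the principal point sees the ray r / f radians off the axis. A picture is of the moment at which its call begins. There is no depth.
- hand_in(): hands the job in, once; it reports no verdict.
The state is a dict: "time": time; "joint_pos": joint angles; "qd": joint speeds; "joint_efforts": joint torques, N m; "tool_pos": TCP position; "tcp_rot": TCP orientation; "ft_force": force on the tool from outside, world axes, zero at the start; "wrist_torque": the same for the moment, N m; "finger_gap": finger opening in mm.
Only numpy, scipy, OpenCV 4.12 (cv2) and the standard library are available. Lean on these libraries where they do the work, as an engineer would, in place of code of your own. Each camera call takes 0.05 s, during which the arm holds its last target.

## Working session

There is one attempt and no reset: what is moved stays moved. The work goes in short steps, Python scripts to look and compute and a tool call to move; the robot and the scene stay as the last step left them, time stands still between calls to the robot, and variables do not carry over. Pictures are saved under pics/ and viewed, and the job is handed in when it is done.

Besides the shell and the picture viewer there is one more tool, called after "Request:" as name([rows], argument=value, ...), one row to a line, values as JSON. drive_tool: Moves the arm, as the interface text tells. Its arguments: {"type":"object","properties":{"deltas":{"type":"array","items":{"type":"array","items":{"type":"number"}}},"squeeze":{"type":"number"}},"required":["deltas"]}

```bash
ls; mkdir -p pics
cat > h.py <<'E'
import numpy as np, cv2
from bench import sense, snapshot, hand_in
def save(n,name):
    s=snapshot(n); cv2.imwrite(f'pics/{name}.png',s['frame']); 
    import pickle; pickle.dump(s,open(f'pics/{name}.pkl','wb')); return s
def load(name):
    import pickle; return pickle.load(open(f'pics/{name}.pkl','rb'))
def ray(s,u,v,wrist=False):
    R=cv2.Rodrigues(np.array(s['rvec'],float))[0]; t=np.array(s['tvec'],float).ravel()
    x=(np.asarray(u,float)-s['cx'])/s['fx']; y=(np.asarray(v,float)-s['cy'])/s['fy']
    if wrist:
        r=np.hypot(x,y)+1e-12; d=np.stack([np.sin(r)*x/r,np.sin(r)*y/r,np.cos(r)],-1)
    else: d=np.stack([x,y,np.ones_like(x)],-1)
    return -R.T@t, d@R
def onz(s,u,v,z,wrist=False):
    c,d=ray(s,u,v,wrist); k=(z-c[2])/d[...,2]; return c+k[...,None]*d
def proj(s,P,wrist=False):
    R=cv2.Rodrigues(np.array(s['rvec'],float))[0]; t=np.array(s['tvec'],float).ravel()
    p=np.atleast_2d(P)@R.T+t
    if wrist:
        r=np.hypot(p[:,0],p[:,1])+1e-12; th=np.arctan2(r,p[:,2]); q=p[:,:2]/r[:,None]*th[:,None]
    else: q=p[:,:2]/p[:,2:]
    return q*[s['fx'],s['fy']]+[s['cx'],s['cy']]
E
python3 - <<'E'
from h import *
for n in ["scene","side","wrist"]:
    s=save(n,n+'0'); c,_=ray(s,320,200); print(n,c,s['fx'],s['cx'],s['cy'])
print(sense())
E
```

```text
pics
scene [1144.84299237  356.92934477  926.44244584] 484.5759655693062 320.06552508463693 210.72032269681173
side [ 431.68241399 -613.58404906  828.24644851] 484.49847962613376 318.91816256422544 201.79875492493804
wrist [ 310.86685169 -517.03799139  372.791481  ] 309.70691628693146 321.69058201870024 199.83314335925456
{'time': 0.15, 'joint_pos': array([-7.01524869e+01,  7.50554500e+00,  8.53162451e+01,  1.26817177e-04,
        8.72619094e+01, -4.89155501e+00]), 'qd': array([-0.00227311, -0.06204166, -0.18494998,  0.02296886, -0.08170497,
       -0.0228057 ]), 'joint_efforts': array([ 2.31157916e-03, -5.70063722e+01, -5.01159525e+01, -1.37587617e-04,
        9.61322134e-03,  8.47509182e-05]), 'tool_pos': array([ 250.97944097, -544.50815763,  230.46904146]), 'tcp_rot': array([-94.97826133,  89.9163004 , 109.76080058]), 'ft_force': array([-1.18283384, -0.58999445, -0.03466503]), 'wrist_torque': array([-0.01465518,  0.00185463,  0.01762715]), 'finger_gap': 85.50509911944577}
```

View pics/scene0.png

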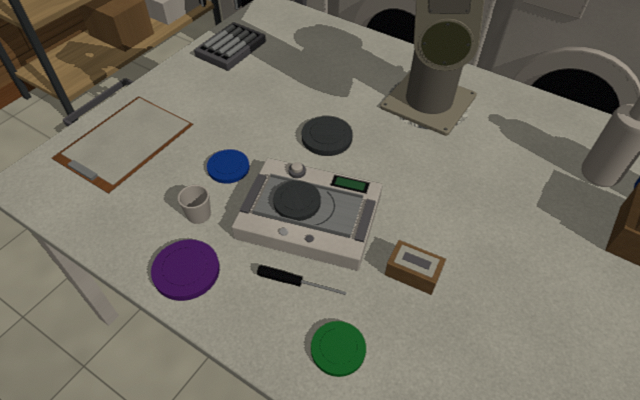

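View pics/side0.png

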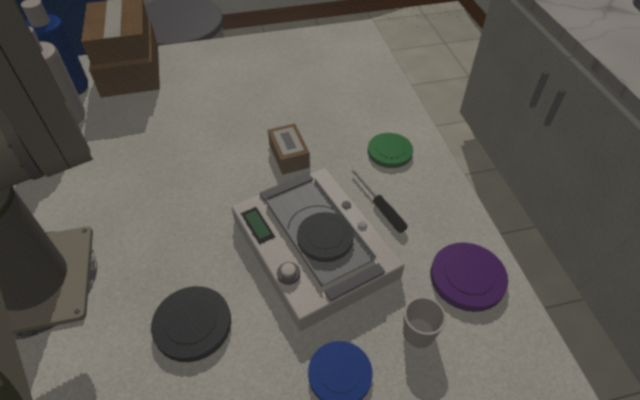

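View pics/wrist0.png

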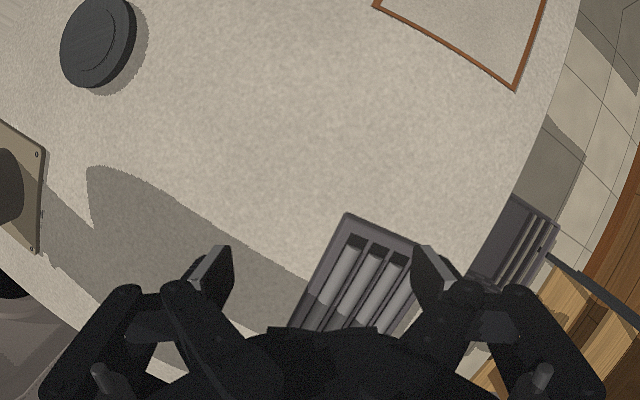

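The scene view shows the dark weight on the pan at about (297,200), the ring arc to its right at about (330,205), and the key at about (296,169). The side view shows the weight at (326,236) and the key at (288,272). I'll zoom in to measure.

Run:
```python
from h import *
a=load('scene0')['frame'][150:275,225:390]; cv2.imwrite('pics/sc_z.png',cv2.resize(a,None,fx=4.8,fy=4.8,interpolation=cv2.INTER_CUBIC)*1)
b=load('side0')['frame'][165:325,225:410]; cv2.imwrite('pics/si_z.png',np.clip(cv2.resize(b,None,fx=3.7,fy=3.7,interpolation=cv2.INTER_CUBIC)*1.5,0,255).astype(np.uint8))
```

```text
(no output)
```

View pics/sc_z.png

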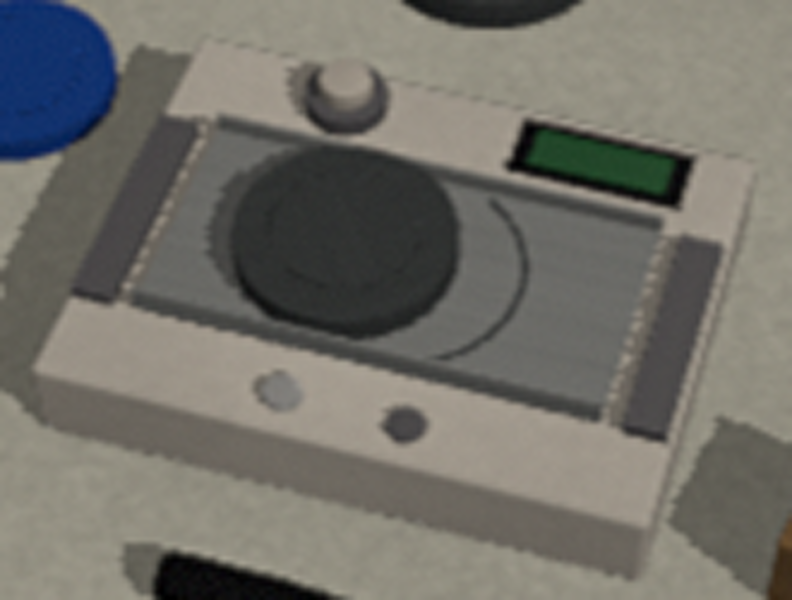

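View pics/si_z.png

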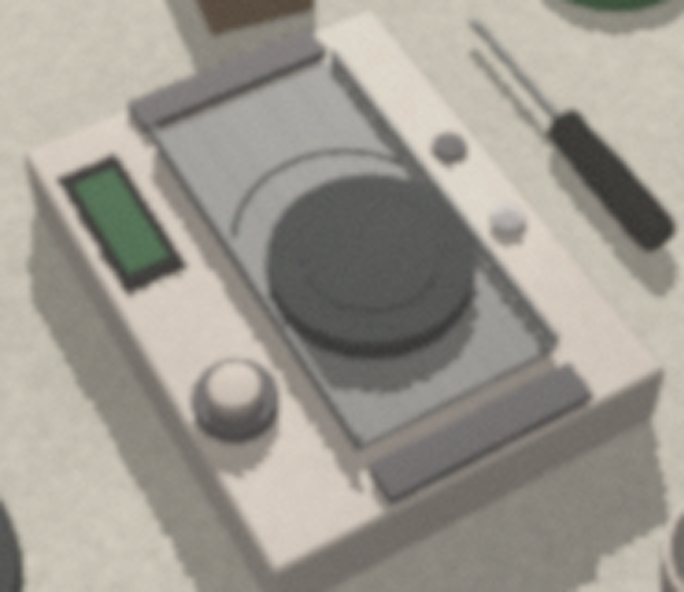

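Run:
```python
from h import *
s=load('scene0'); t=load('side0')
def sc(p,z): return onz(s,225+np.array(p[0])/4.8-.4,150+np.array(p[1])/4.8-.4,z)[:2]
def si(p,z): return onz(t,225+np.array(p[0])/3.7-.4,165+np.array(p[1])/3.7-.4,z)[:2]
A=[sc(p,50) for p in [(205,40),(752,165),(640,525),(38,372)]]
B=[si(p,50) for p in [(275,572),(28,155),(372,12),(662,372)]]
for a,b in zip(A,B): print(a.round(1),b.round(1))
for C in (A,B):
    C=np.array(C); print('yaw from y edges',np.degrees(np.arctan2(*(-(C[1]-C[0])[0],(C[1]-C[0])[1]))),np.degrees(np.arctan2(-(C[2]-C[3])[0],(C[2]-C[3])[1])), np.linalg.norm(C[1]-C[0]),np.linalg.norm(C[2]-C[1]))
print('key z? ',[ (z,(sc((347,82),z)-si((235,388),z)).round(1), sc((347,82),z).round(1)) for z in (55,60,65,70,75)])
print('weight top',[(z,sc((345,243),z).round(1),si((370,264),z).round(1)) for z in (70,74,76)])
```

```text
[ 490.9 -223.1] [ 488.1 -225.1]
[407.6  58.8] [405.   57.8]
[624.1 121.2] [620.8 122.1]
[ 707.4 -156.4] [ 703.8 -161.9]
yaw from y edges 16.457560328160145 16.716096056779836 293.97554356297536 225.30990384295015
yaw from y edges 16.36685831613914 16.29369653400885 294.88233006557533 225.24889088350415
key z?  [(55, array([-10.8, -17. ]), array([ 478. , -140.8])), (60, array([ -6.6, -10.9]), array([ 481.8, -138. ])), (65, array([-2.4, -4.9]), array([ 485.6, -135.1])), (70, array([1.8, 1.1]), array([ 489.5, -132.3])), (75, array([6. , 7.1]), array([ 493.3, -129.4]))]
weight top [(70, array([576.7, -72.2]), array([571., -75.])), (74, array([579.4, -70.2]), array([570.2, -77.8])), (76, array([580.7, -69.2]), array([569.9, -79.3]))]
```

```bash
cat >> h.py <<'E'
from scipy.spatial.transform import Rotation as Ro
O=np.array([566,-47,0.]); YAW=16.4
def rs(): return Ro.from_euler('z',YAW,degrees=True).as_matrix()
def tool(st=None):
    st=st or sense(); return np.array(st['tool_pos']),Ro.from_euler('xyz',st['tcp_rot'],degrees=True).as_matrix()
def goto(P,R=None):
    p,Rt=tool(); d=Rt.T@(np.array(P)-p)/1000
    rv=Ro.from_matrix(Rt.T@R).as_rotvec() if R is not None else np.zeros(3)
    return d.round(4),rv.round(4),np.degrees(np.linalg.norm(rv))
E
python3 - <<'E'
from h import *
p,R=tool(); print(R.round(3)); s=load('wrist0')
Rc=cv2.Rodrigues(np.array(s['rvec']))[0]; c=-Rc.T@np.array(s['tvec']).ravel()
print('cam in tool',R.T@(c-p), 'cam axes in tool cols',(R.T@Rc.T).round(3))
S=rs()
# target: tool x down, tool z or -z along scale x
for sg in (1,-1):
    z=sg*S[:,0]; x=np.array([0,0,-1.]); y=np.cross(z,x); T=np.stack([x,y,z],1)
    print(sg,goto(O+S@np.array([-66*1,0,300]),T))
E
```

```text
[[-0.     0.418 -0.908]
 [ 0.001 -0.908 -0.418]
 [-1.    -0.001 -0.   ]]
cam in tool [-1.42314100e+02 -9.40935678e-02 -6.59050600e+01] cam axes in tool cols [[ 0.    -0.261  0.965]
 [ 1.     0.001 -0.   ]
 [-0.001  0.965  0.261]]
1 (array([-0.069 , -0.3297, -0.429 ]), array([-2.996e+00, -2.200e-03, -0.000e+00]), np.float64(171.66094031579007))
-1 (array([-0.069 , -0.3297, -0.429 ]), array([ 0.1455, -0.    ,  0.0015]), np.float64(8.339481208908706))
```

Request:
drive_tool([
  [255, -0.007, -0.02, -0.026, 0.014, 0, 0],
  [255, -0.014, -0.045, -0.06, 0.03, 0, 0],
  [255, -0.021, -0.07, -0.09, 0.045, 0, 0],
  [255, -0.028, -0.095, -0.122, 0.06, 0, 0],
  [255, -0.035, -0.12, -0.154, 0.075, 0, 0],
  [255, -0.042, -0.145, -0.186, 0.09, 0, 0],
  [255, -0.049, -0.17, -0.218, 0.105, 0, 0],
  [255, -0.056, -0.195, -0.25, 0.12, 0, 0],
  [255, -0.062, -0.22, -0.282, 0.135, 0, 0],
  [255, -0.069, -0.242, -0.314, 0.1455, 0, 0],
], squeeze=60)

```text
time: 0.98
tool_pos: [435.2, -191.5, 300.5]
tcp_rot: [-91.5, 90.0, 104.9]
ft_force: [0.7, -0.4, 0.4]
finger_gap: 0.2
```

Run:
```python
from h import *
S=rs(); z=-S[:,0]; x=np.array([0,0,-1.]); T=np.stack([x,np.cross(z,x),z],1)
print(goto(O+S@np.array([-66*1,0,300]),T), sense()['finger_gap'])
```

```text
(array([ 0.0005, -0.1018, -0.1002]), array([-0.0008, -0.    ,  0.0001]), np.float64(0.04422475970184369)) 0.21587393714275155
```

Request:
drive_tool([
  [255, 0, -0.02, -0.025, 0, 0, 0],
  [255, 0, -0.04, -0.05, 0, 0, 0],
  [255, 0, -0.06, -0.075, 0, 0, 0],
  [255, 0, -0.08, -0.1, 0, 0, 0],
  [255, 0, -0.086, -0.11, 0, 0, 0],
  [255, 0, -0.087, -0.115, 0, 0, 0],
  [255, 0, -0.087, -0.115, 0, 0, 0],
  [255, 0, -0.087, -0.115, 0, 0, 0],
  [255, 0, -0.087, -0.115, 0, 0, 0],
  [255, 0, -0.087, -0.115, 0, 0, 0],
])

```text
time: 1.82
tool_pos: [520.3, -79.0, 300.4]
tcp_rot: [70.5, 90.0, -93.2]
ft_force: [-0.4, -0.1, -0.6]
finger_gap: -0.3
```

Run:
```python
from h import *
st=sense(); print(tool(st)[0],st['time'],st['finger_gap']); s=save('wrist','w1'); print(sense()['time'])
f=s['frame']; cv2.imwrite('pics/w1z.png',cv2.resize(f,(800,500),interpolation=cv2.INTER_CUBIC))
```

```text
[520.26830852 -79.03089983 300.37682214] 1.8167 -0.3439322241703167
1.8667
```

View pics/w1z.png

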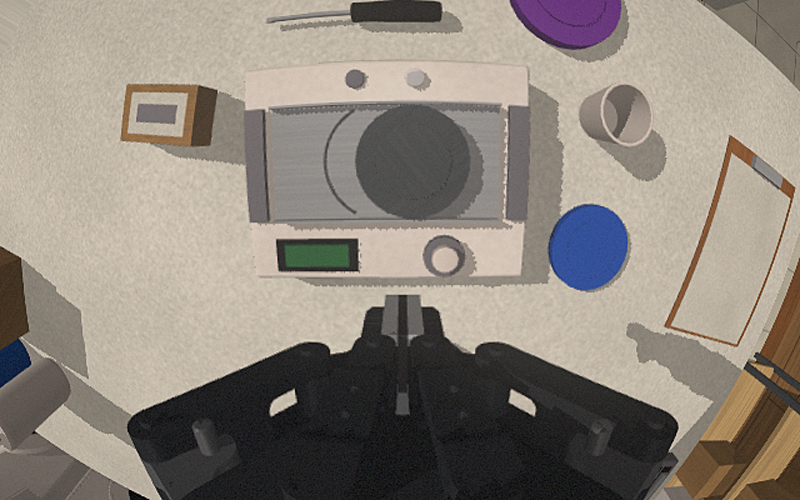

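```bash
cat >> h.py <<'E'
def ortho(s,z,out,wrist=True,k=2.5,x0=-130,x1=110,y0=-160,y1=160):
    xs=np.arange(x0,x1,1/k); ys=np.arange(y0,y1,1/k)
    X,Y=np.meshgrid(xs,ys,indexing='ij')   # rows: scale x, cols: scale y
    P=np.stack([X,Y,np.full_like(X,z)],-1).reshape(-1,3)@rs().T+O*[1,1,0]
    uv=proj(s,P,wrist).reshape(X.shape+(2,)).astype(np.float32)
    im=cv2.remap(s['frame'],uv[...,0],uv[...,1],cv2.INTER_CUBIC); cv2.imwrite(f'pics/{out}.png',im); return im
E
python3 - <<'E'
from h import *
im=ortho(load('wrist0') if 0 else load('w1'),58,'o1'); print(im.shape)
E
```

```text
(600, 800, 3)
```

View pics/o1.png

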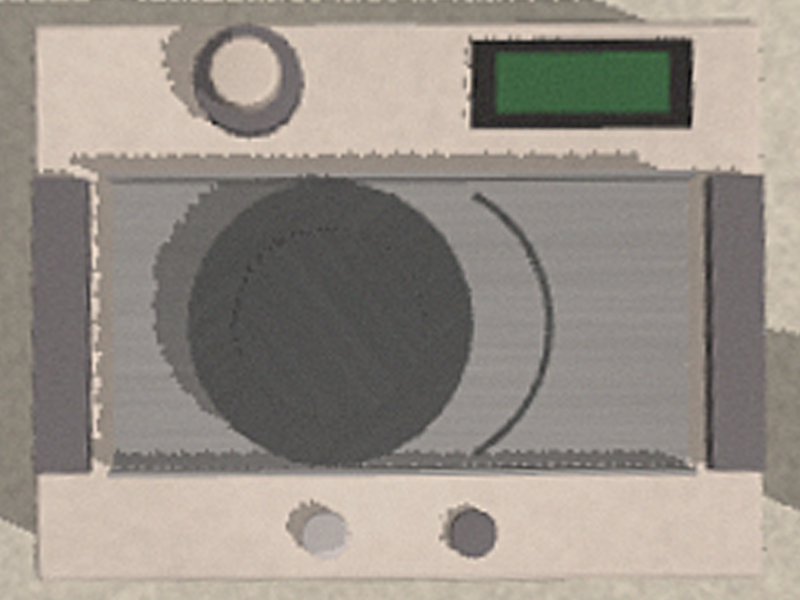

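```bash
cat >> h.py <<'E'
def camy(s):
    R=cv2.Rodrigues(np.array(s['rvec'],float))[0]; c=-R.T@np.array(s['tvec'],float).ravel()
    return rs().T@(c-O)
E
python3 - <<'E'
from h import *
s=load('w1'); k=5; print('cam',camy(s))
im=ortho(s,58,'tmp',k=k).astype(float).mean(2)
r=lambda x:int((x+130)*k)
for nm,a,b in (('x 20..35',20,35),('x-40..-30',-40,-30),('x -8..2',-8,2)):
  p=im[r(a):r(b)].mean(0); g=np.gradient(cv2.GaussianBlur(p[None],(0,0),2)[0])
  i=[j for j in range(1,len(g)-1) if abs(g[j])>1.5 and abs(g[j])>=abs(g[j-1]) and abs(g[j])>abs(g[j+1])]
  print(nm,[(round(-160+j/k,1),round(g[j],1)) for j in i])
E
```

```text
cam [ 12.99952918 -17.85263587 442.82106333]
x 20..35 [(-147.4, np.float64(-3.2)), (-125.8, np.float64(-4.9)), (-123.8, np.float64(9.8)), (-120.4, np.float64(-4.1)), (-80.8, np.float64(-2.0)), (21.0, np.float64(1.6)), (22.2, np.float64(1.6)), (23.8, np.float64(2.0)), (56.6, np.float64(1.9)), (122.2, np.float64(-8.1)), (124.8, np.float64(6.4)), (146.0, np.float64(1.8))]
x-40..-30 [(-148.0, np.float64(-3.3)), (-126.6, np.float64(-2.2)), (-123.8, np.float64(11.2)), (-121.4, np.float64(-6.6)), (-91.4, np.float64(-2.7)), (14.0, np.float64(1.5)), (18.4, np.float64(2.7)), (51.2, np.float64(1.6)), (52.4, np.float64(1.9)), (121.6, np.float64(-8.6)), (124.6, np.float64(6.1)), (145.8, np.float64(9.5))]
x -8..2 [(-147.4, np.float64(-2.4)), (-125.8, np.float64(-2.8)), (-123.8, np.float64(11.3)), (-120.8, np.float64(-5.4)), (-98.2, np.float64(-3.8)), (-85.0, np.float64(-3.1)), (29.0, np.float64(6.3)), (58.0, np.float64(-6.8)), (61.0, np.float64(6.8)), (122.0, np.float64(-7.8)), (124.4, np.float64(5.7)), (145.8, np.float64(7.8))]
```

Run:
```python
from h import *
s=load('w1'); k=5
im=ortho(s,58,'tmp',k=k).astype(float).mean(2)
r=lambda x:int((x+130)*k)
for lo,hi,nm in ((-152,-143,'outL'),(-125.5,-122.5,'inL'),(120,123.5,'inR'),(143,149,'outR')):
  xs=[];ys=[]
  for a in range(-48,48,6):
    p=im[r(a):r(a+6)].mean(0); g=abs(np.gradient(cv2.GaussianBlur(p[None],(0,0),2)[0]))
    i0,i1=int((lo+160)*k),int((hi+160)*k); xs.append(a+3); ys.append(-160+(i0+g[i0:i1].argmax())/k)
  m=np.polyfit(xs,ys,1); print(nm,m, np.round(ys,1))
# long edges: lip gradient along x
for lo,hi in ((-124,-116),(98,105)):
  xs=[];ys=[]
  for a in range(-130,130,10):
    j=int((a+160)*k); p=im[:,j:j+50].mean(1); g=abs(np.gradient(cv2.GaussianBlur(p[None],(0,0),2)[0]))
    i0,i1=r(lo),r(hi); xs.append(a+5); ys.append(-130+(i0+g[i0:i1].argmax())/k)
  print(np.polyfit(xs,ys,1),np.round(ys,1))
```

```text
outL [ 7.35294118e-03 -1.47525000e+02] [-147.4 -147.8 -148.  -147.8 -148.2 -148.  -147.2 -147.  -147.8 -147.4
 -147.2 -147.4 -147.2 -147.8 -147.4 -146.8]
inL [ 2.15686275e-03 -1.23600000e+02] [-123.6 -123.6 -123.8 -123.4 -123.4 -124.  -123.8 -123.8 -123.6 -123.6
 -123.4 -123.4 -124.  -123.6 -123.2 -123.4]
inR [4.85294118e-03 1.21962500e+02] [121.8 121.6 121.6 121.8 122.  122.  122.2 122.  121.8 122.  122.  122.2
 122.  122.2 122.2 122. ]
outR [5.68627451e-03 1.45900000e+02] [145.4 145.8 146.  145.8 146.  145.6 145.8 146.  145.4 146.  146.  146.2
 145.8 146.  146.4 146.2]
[-1.68888889e-03 -1.19653846e+02] [-119.8 -119.8 -119.8 -119.8 -120.2 -117.6 -116.2 -118.4 -119.6 -119.8
 -120.4 -120.4 -120.6 -120.2 -119.8 -119.8 -120.  -120.4 -120.6 -120.8
 -120.8 -120.8 -123.6 -116.2 -116.2 -119.4]
[-3.61709402e-03  1.00484615e+02] [100.4 100.4 100.8 100.4 100.8 100.4 100.8 101.  100.6 100.6 100.6 100.6
 100.6 100.6 101.  101.2 100.8 101.  103.2 100.8  99.2  99.   99.2  99.4
  99.6  99.6]
```

```bash
sed -i 's/^O=.*/O=np.array([566.2,-47.7,0.]); YAW=16.65/' h.py
cat >> h.py <<'E'
def sgoto(x,y,z):
    S=rs(); zz=-S[:,0]; xx=np.array([0,0,-1.]); T=np.stack([xx,np.cross(zz,xx),zz],1)
    p,_=tool(); print('now scale',(S.T@(p-O)).round(2)); print(goto(O+S@np.array([x,y,z]),T))
E
python3 -c "
from h import *
sgoto(-1,-106,100)"
```

```text
now scale [-52.88 -16.74 300.43]
(array([ 0.2005,  0.0889, -0.0524]), array([-0.006 , -0.    , -0.0002]), np.float64(0.3440464357425893))
```

Request:
drive_tool([
  [255, 0.015, 0.012, -0.008, 0, 0, 0],
  [255, 0.04, 0.027, -0.018, 0, 0, 0],
  [255, 0.065, 0.042, -0.028, 0, 0, 0],
  [255, 0.09, 0.057, -0.038, -0.003, 0, 0],
  [255, 0.115, 0.072, -0.046, -0.006, 0, 0],
  [255, 0.14, 0.084, -0.052, -0.006, 0, 0],
  [255, 0.165, 0.089, -0.0524, -0.006, 0, 0],
  [255, 0.185, 0.089, -0.0524, -0.006, 0, 0],
  [255, 0.195, 0.089, -0.0524, -0.006, 0, 0],
  [255, 0.2, 0.089, -0.0524, -0.006, 0, 0],
])

```text
time: 2.7
tool_pos: [594.6, -148.6, 98.1]
tcp_rot: [-35.3, 89.8, 161.3]
ft_force: [-0.6, 0.1, -0.6]
finger_gap: -0.3
```

Run:
```python
from h import *
s=save('wrist','w2'); cv2.imwrite('pics/w2z.png',cv2.resize(s['frame'],(800,500),interpolation=cv2.INTER_CUBIC))
sgoto(-1,-106,65); print(sense()['ft_force'])
```

```text
now scale [  -1.34 -104.73   98.5 ]
(array([ 0.0335,  0.0013, -0.0004]), array([0.001 , 0.0022, 0.0016]), np.float64(0.16567964921369674))
[-1.08519886  0.48367386 -0.74608758]
```

View pics/w2z.png

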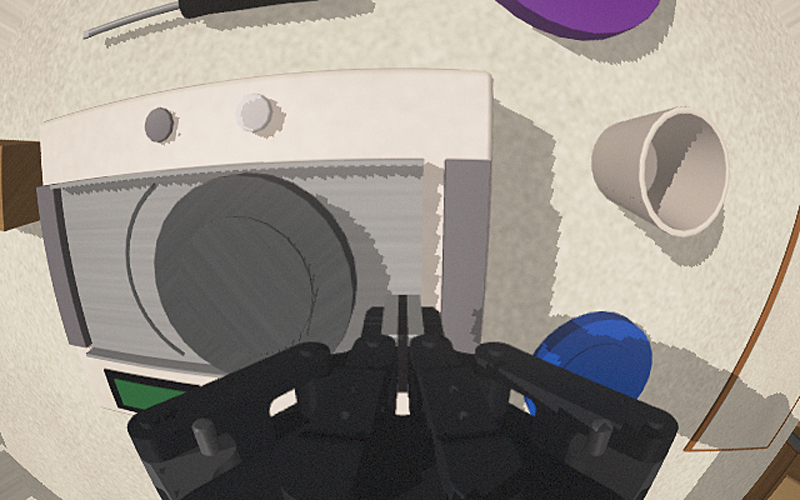

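Request:
drive_tool([
  [255, 0.005, 0.001, 0, 0, 0, 0],
  [255, 0.01, 0.001, 0, 0, 0, 0],
  [255, 0.015, 0.001, 0, 0, 0, 0],
  [255, 0.02, 0.001, 0, 0, 0, 0],
  [255, 0.025, 0.001, 0, 0, 0, 0],
  [255, 0.03, 0.001, 0, 0, 0, 0],
  [255, 0.033, 0.001, 0, 0, 0, 0],
  [255, 0.033, 0.001, 0, 0, 0, 0],
  [255, 0.033, 0.001, 0, 0, 0, 0],
  [255, 0.033, 0.001, 0, 0, 0, 0],
])

```text
time: 3.58
tool_pos: [596.6, -149.4, 67.5]
tcp_rot: [149.9, 90.0, -13.4]
ft_force: [0.4, 0.7, -0.4]
finger_gap: -0.2
```

Run:
```python
from h import *
s=save('wrist','w3'); cv2.imwrite('pics/w3z.png',cv2.resize(s['frame'],(800,500),interpolation=cv2.INTER_CUBIC))
sgoto(-1,-106,65); print(sense()['ft_force'])
```

```text
now scale [   0.11 -106.18   67.65]
(array([ 0.0026, -0.0002,  0.0011]), array([ 0.0017, -0.0004, -0.0003]), np.float64(0.10488588354532054))
[-0.01038763 -0.90228663 -0.05961734]
```

View pics/w3z.png

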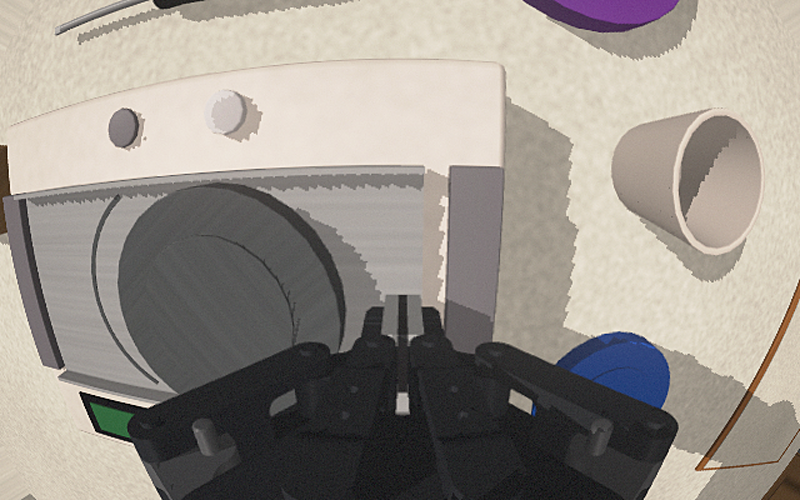

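Request:
drive_tool([
  [255, 0.001, -0.001, 0, 0, 0, 0],
  [255, 0.002, -0.002, 0.001, 0, 0, 0],
  [255, 0.002, -0.003, 0.001, 0, 0, 0],
  [255, 0.002, -0.004, 0.001, 0, 0, 0],
  [255, 0.002, -0.005, 0.001, 0, 0, 0],
  [255, 0.002, -0.006, 0.001, 0, 0, 0],
  [255, 0.002, -0.007, 0.001, 0, 0, 0],
  [255, 0.002, -0.008, 0.001, 0, 0, 0],
  [255, 0.002, -0.009, 0.001, 0, 0, 0],
  [255, 0.002, -0.01, 0.001, 0, 0, 0],
])

```text
time: 4.47
tool_pos: [592.6, -140.0, 65.3]
tcp_rot: [72.7, 90.0, -90.6]
ft_force: [-0.5, -0.2, 0.5]
finger_gap: 0.2
```

Run:
```python
from h import *
s=save('wrist','w4'); cv2.imwrite('pics/w4z.png',cv2.resize(s['frame'][150:400,50:450],(800,500),interpolation=cv2.INTER_CUBIC))
sgoto(-1,-96,65); print(rs().T@sense()['ft_force'])
```

```text
now scale [ -1.13 -95.79  65.29]
(array([ 0.0003,  0.0002, -0.0001]), array([0.0018, 0.    , 0.0001]), np.float64(0.10050019510965999))
[ 1.18823726  0.1311913  -0.33147737]
```

View pics/w4z.png

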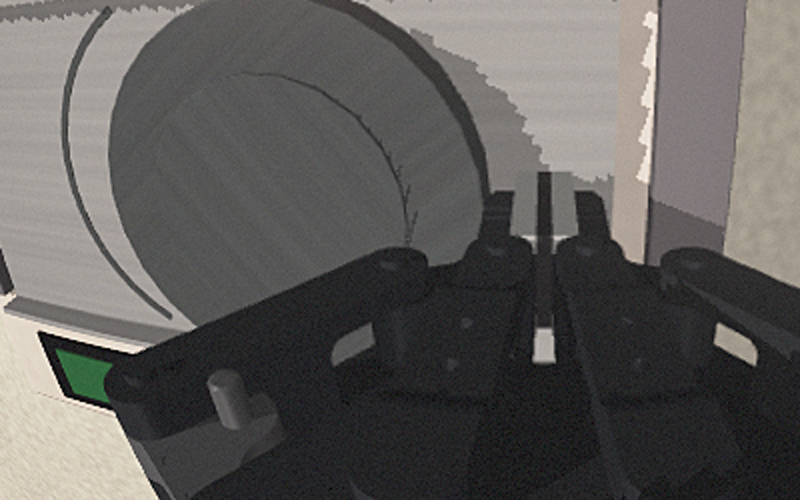

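Request:
drive_tool([
  [255, 0, -0.001, 0, 0, 0, 0],
  [255, 0, -0.002, 0, 0, 0, 0],
  [255, 0, -0.003, 0, 0, 0, 0],
  [255, 0, -0.004, 0, 0, 0, 0],
  [255, 0, -0.005, 0, 0, 0, 0],
  [255, 0, -0.006, 0, 0, 0, 0],
  [255, 0, -0.007, 0, 0, 0, 0],
  [255, 0, -0.008, 0, 0, 0, 0],
  [255, 0, -0.009, 0, 0, 0, 0],
  [255, 0, -0.01, 0, 0, 0, 0],
])

```text
time: 5.35
tool_pos: [589.7, -130.4, 65.3]
tcp_rot: [-170.5, 90.0, 26.3]
ft_force: [0.5, -1.4, -0.5]
finger_gap: 0.3
```

Run:
```python
from h import *
s=save('wrist','w5'); cv2.imwrite('pics/w5z.png',cv2.resize(s['frame'][50:400,20:500],(800,583),interpolation=cv2.INTER_CUBIC))
sgoto(-1,-86,65); print(rs().T@sense()['ft_force'])
```

```text
now scale [ -1.12 -85.74  65.29]
(array([ 0.0003,  0.0003, -0.0001]), array([ 0.0018, -0.    ,  0.0002]), np.float64(0.10271986357305007))
[-0.5627722  -0.12568697  0.57233068]
```

View pics/w5z.png

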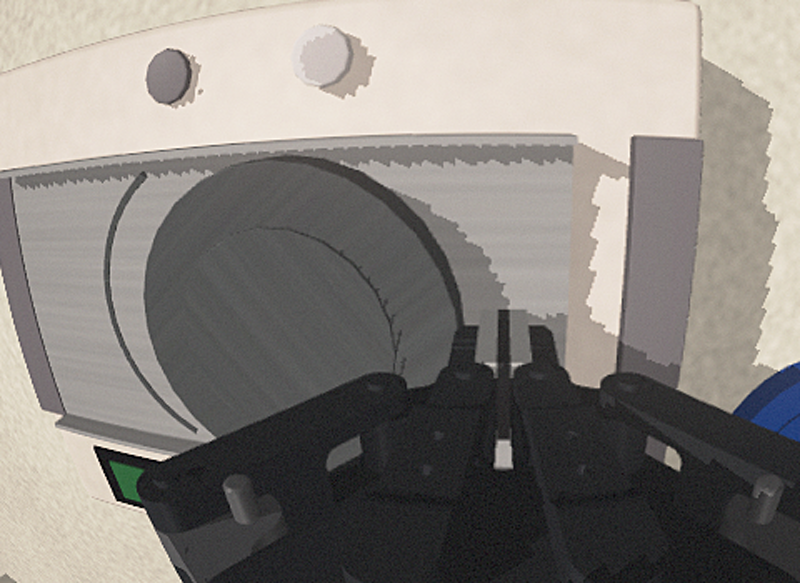

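```bash
cat >> h.py <<'E'
def prof(s,xa,xb,z=58,k=5,lo=-160,hi=160,th=1.5):
    im=ortho(s,z,'tmp',k=k).astype(float).mean(2)
    p=im[int((xa+130)*k):int((xb+130)*k)].mean(0); g=np.gradient(cv2.GaussianBlur(p[None],(0,0),2)[0])
    return [(round(-160+j/k,1),round(float(g[j]),1)) for j in range(1,len(g)-1) if abs(g[j])>th and abs(g[j])>=abs(g[j-1]) and abs(g[j])>abs(g[j+1]) and lo<-160+j/k<hi]
E
python3 - <<'E'
from h import *
s=load('w5'); print(camy(s))
im=ortho(s,58,'o5')
for a,b in ((-4,4),(12,18)): print(prof(s,a,b)); print(' z74',prof(s,a,b,74))
E
```

```text
[ 64.75490517 -85.79943822 207.76238465]
[(-146.6, -6.0), (-124.8, -6.8), (-123.2, 22.1), (-118.4, -3.7), (-113.4, -3.3), (-106.0, -5.6), (-101.2, -4.0), (-94.0, 4.8), (-87.8, -13.7), (-84.2, 13.6), (-77.8, -4.5), (-73.4, -6.6), (-70.8, 5.8), (-50.4, -2.5), (-49.0, 2.5), (49.2, 12.5), (65.0, 1.7), (66.8, -14.8), (70.2, 13.4), (121.6, 1.8), (123.6, -12.1), (125.6, 6.4), (143.8, -2.2), (146.0, 12.9), (148.4, -1.5)]
 z74 [(-140.0, -7.1), (-120.6, -5.8), (-119.0, 17.5), (-117.8, -1.7), (-103.8, -7.5), (-100.8, -8.0), (-93.6, 10.5), (-87.8, -12.0), (-84.2, 12.2), (-78.0, -10.3), (-70.8, 5.3), (-56.2, -1.5), (-54.8, -2.4), (-53.6, 3.7), (35.4, 13.6), (50.0, -13.3), (53.2, 12.2), (99.4, 1.8), (101.4, -13.2), (103.0, 7.2), (119.2, -2.3), (121.4, 14.6), (123.4, -1.9)]
[(-146.6, -6.4), (-124.8, -5.2), (-123.2, 21.3), (-113.8, -7.1), (-86.0, -2.5), (-84.0, -3.7), (-71.2, -6.9), (-67.4, 3.6), (-44.6, -1.7), (45.6, 8.9), (64.6, -12.9), (68.4, 8.9), (121.8, 2.2), (123.6, -13.2), (125.6, 7.3), (144.0, -2.2), (146.2, 13.5), (148.4, -1.7)]
 z74 [(-140.2, -7.1), (-120.6, -5.8), (-119.2, 24.1), (-109.6, -7.6), (-87.4, -4.1), (-85.6, -3.7), (-74.0, -10.4), (-70.8, 3.4), (-51.2, -1.9), (-49.8, 1.6), (33.0, 7.7), (48.4, 1.5), (49.8, -15.3), (53.0, 12.2), (99.4, 1.7), (101.4, -12.6), (103.0, 7.1), (119.2, -2.5), (121.4, 14.7), (123.4, -2.0), (156.6, -14.8)]
```

View pics/o5.png

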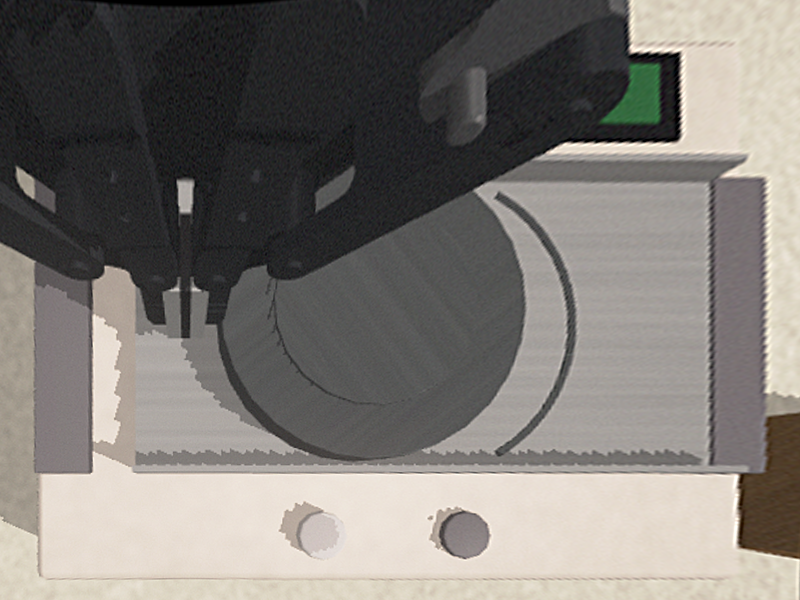

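Request:
drive_tool([
  [255, 0, -0.0005, 0, 0, 0, 0],
  [255, 0, -0.001, 0, 0, 0, 0],
  [255, 0, -0.0015, 0, 0, 0, 0],
  [255, 0, -0.002, 0, 0, 0, 0],
  [255, 0, -0.0025, 0, 0, 0, 0],
  [255, 0, -0.003, 0, 0, 0, 0],
  [255, 0, -0.0038, 0, 0, 0, 0],
  [255, 0, -0.0046, 0, 0, 0, 0],
  [255, 0, -0.0055, 0, 0, 0, 0],
  [255, 0, -0.0065, 0, 0, 0, 0],
])

```text
time: 6.23
tool_pos: [587.9, -124.3, 65.3]
tcp_rot: [104.9, 90.0, -58.4]
ft_force: [1.9, -4.5, -1.2]
finger_gap: -0.2
```

Run:
```python
from h import *
sgoto(-1,-79.3,65); print(rs().T@sense()['ft_force'])
```

```text
now scale [ -1.18 -79.56  65.31]
(array([ 0.0003, -0.0003, -0.0002]), array([ 0.0016, -0.    , -0.0001]), np.float64(0.09399794992326455))
[ 0.52375914 -4.84639075 -1.18148427]
```

Request:
drive_tool([
  [255, 0, -0.001, 0, 0, 0, 0],
  [255, 0, -0.002, 0, 0, 0, 0],
  [255, 0, -0.003, 0, 0, 0, 0],
  [255, 0, -0.004, 0, 0, 0, 0],
  [255, 0, -0.005, 0, 0, 0, 0],
  [255, 0, -0.006, 0, 0, 0, 0],
  [255, 0, -0.007, 0, 0, 0, 0],
  [255, 0, -0.008, 0, 0, 0, 0],
  [255, 0, -0.009, 0, 0, 0, 0],
  [255, 0, -0.01, 0, 0, 0, 0],
])

```text
time: 7.07
tool_pos: [585.0, -114.6, 65.3]
tcp_rot: [139.1, 90.0, -24.1]
ft_force: [0.3, -5.0, -1.6]
finger_gap: -0.0
```

Request:
drive_tool([
  [255, 0, -0.001, 0, 0, 0, 0],
  [255, 0, -0.002, 0, 0, 0, 0],
  [255, 0, -0.003, 0, 0, 0, 0],
  [255, 0, -0.004, 0, 0, 0, 0],
  [255, 0, -0.005, 0, 0, 0, 0],
  [255, 0, -0.006, 0, 0, 0, 0],
  [255, 0, -0.007, 0, 0, 0, 0],
  [255, 0, -0.008, 0, 0, 0, 0],
  [255, 0, -0.008, 0, 0, 0, 0],
  [255, 0, -0.008, 0, 0, 0, 0],
])

```text
time: 7.9
tool_pos: [582.6, -106.8, 65.3]
tcp_rot: [-70.6, 90.0, 126.1]
ft_force: [0.3, -3.0, -0.3]
finger_gap: -0.2
```

Run:
```python
from h import *
s=save('wrist','w6'); print(camy(s))
im=ortho(s,58,'o6')
for a,b in ((-4,4),(12,18)): print(prof(s,a,b,lo=20)); print(' z74',prof(s,a,b,74,lo=20,hi=100)); print(prof(s,a,b,hi=-110))
sgoto(-1,-61.3,65); print(rs().T@sense()['ft_force'])
```

```text
[ 64.71387383 -61.19248377 207.72648793]
[(73.6, 12.4), (124.8, -8.5), (126.4, 2.3), (144.0, -1.9), (146.2, 14.2), (148.4, -2.4)]
 z74 [(58.4, -1.8), (59.8, 14.3)]
[(-146.4, -7.0), (-124.6, -5.5), (-122.0, 22.5), (-111.0, -5.6)]
[(69.0, 7.0), (70.4, 5.9), (124.8, -8.7), (126.4, 2.8), (144.0, -2.0), (146.2, 13.8), (148.4, -2.5)]
 z74 [(57.6, 8.3)]
[(-146.6, -6.7), (-124.6, -5.4), (-122.0, 20.5), (-112.0, -3.6)]
now scale [ -1.21 -61.31  65.27]
(array([ 0.0003, -0.    , -0.0002]), array([0.0018, 0.0001, 0.0003]), np.float64(0.10702168665063502))
[ 0.08048689 -2.98693759 -0.81199975]
```

View pics/o6.png

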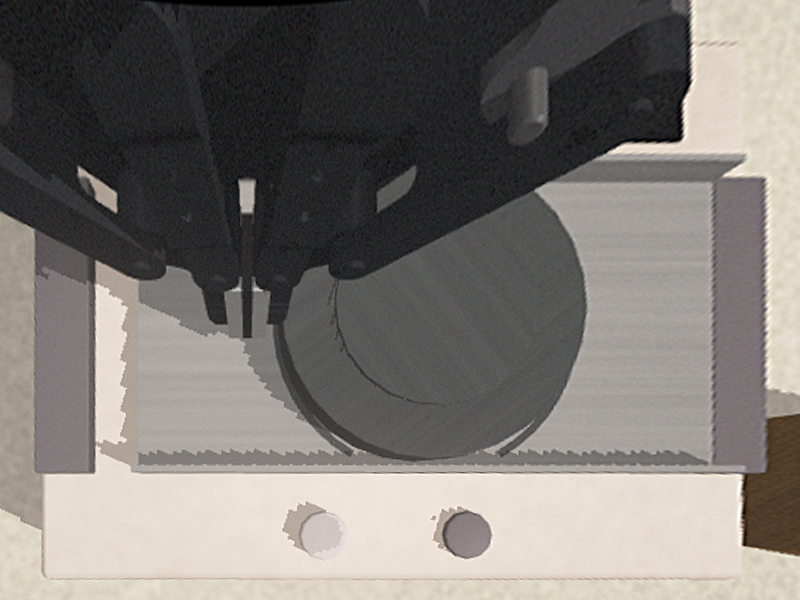

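Request:
drive_tool([
  [255, 0, -0.0008, 0, 0, 0, 0],
  [255, 0, -0.0016, 0, 0, 0, 0],
  [255, 0, -0.0024, 0, 0, 0, 0],
  [255, 0, -0.0032, 0, 0, 0, 0],
  [255, 0, -0.004, 0, 0, 0, 0],
  [255, 0, -0.0045, 0, 0, 0, 0],
  [255, 0, -0.0049, 0, 0, 0, 0],
  [255, 0, -0.0049, 0, 0, 0, 0],
  [255, 0, -0.0049, 0, 0, 0, 0],
  [255, 0, -0.0049, 0, 0, 0, 0],
])

```text
time: 8.78
tool_pos: [581.3, -102.3, 65.3]
tcp_rot: [-103.7, 90.0, 93.1]
ft_force: [1.1, -4.4, -1.3]
finger_gap: 0.1
```

Run:
```python
from h import *
sgoto(-70,10,280); print(rs().T@sense()['ft_force'])
```

```text
now scale [ -1.2  -56.6   65.32]
(array([-0.2147, -0.0667,  0.0687]), array([ 0.0017, -0.    ,  0.0001]), np.float64(0.09727853150220435))
[-0.20127689 -4.52861965 -1.34325268]
```

Request:
drive_tool([
  [255, 0, 0.003, 0, 0, 0, 0],
  [255, 0, 0.007, 0, 0, 0, 0],
  [255, -0.01, 0.008, 0, 0, 0, 0],
  [255, -0.03, 0.008, 0, 0, 0, 0],
  [255, -0.06, 0.002, 0.003, 0, 0, 0],
  [255, -0.09, -0.013, 0.018, 0, 0, 0],
  [255, -0.12, -0.028, 0.033, 0, 0, 0],
  [255, -0.15, -0.043, 0.048, 0, 0, 0],
  [255, -0.18, -0.058, 0.062, 0, 0, 0],
  [255, -0.2, -0.066, 0.067, 0, 0, 0],
])

```text
time: 9.62
tool_pos: [497.1, -57.5, 269.6]
tcp_rot: [163.4, 89.8, 0.2]
ft_force: [0.3, -0.7, 0.7]
finger_gap: -0.3
```

Request:
drive_tool([
  [255, -0.01, 0, 0, 0, 0, 0],
  [255, -0.014, 0, 0, 0, 0, 0],
  [255, -0.014, 0, 0, 0, 0, 0],
  [255, -0.014, 0, 0, 0, 0, 0],
  [255, -0.014, 0, 0, 0, 0, 0],
  [255, -0.014, 0, 0, 0, 0, 0],
  [255, -0.014, 0, 0, 0, 0, 0],
  [255, -0.014, 0, 0, 0, 0, 0],
  [255, -0.014, 0, 0, 0, 0, 0],
  [255, -0.014, 0, 0, 0, 0, 0],
])

```text
time: 10.45
tool_pos: [498.1, -58.4, 279.1]
tcp_rot: [-30.1, 90.0, 166.6]
ft_force: [0.1, -0.0, -0.1]
finger_gap: 0.4
```

Run:
```python
from h import *
s=save('wrist','w7'); print(camy(s))
im=ortho(s,58,'o7')
for a,b in ((-48,-42),(-36,-30),(-4,4),(30,36),(42,48)): print(prof(s,a,b,th=1.2));
print(' z74',prof(s,-4,4,74))
```

```text
[ -2.40817007   9.3563382  421.49804162]
[(-146.2, -3.2), (-124.6, -4.4), (-122.4, 11.6), (-111.2, -5.5), (-49.4, -3.6), (-47.2, 2.2), (-45.2, -2.5), (-32.2, -1.9), (49.8, 1.2), (52.6, 2.8), (125.0, -5.4), (144.6, -1.9), (146.4, 9.6), (149.2, -1.3)]
[(-146.6, -4.8), (-125.0, -2.8), (-122.2, 12.5), (-111.0, -4.4), (-56.0, -3.5), (-42.0, -2.2), (-40.6, -1.6), (-37.8, 1.5), (-10.2, 1.4), (57.8, 1.4), (59.2, -1.3), (61.6, 4.8), (124.4, -4.9), (126.0, 1.6), (146.6, 9.8), (148.6, -1.5)]
[(-146.8, -2.4), (-124.6, -5.4), (-122.2, 16.5), (-120.4, -2.6), (-110.4, -4.5), (-59.8, -3.1), (-50.8, -5.0), (-48.2, 3.6), (-28.0, -1.2), (-26.2, 1.7), (67.0, 2.6), (69.2, -3.0), (71.4, 7.2), (124.6, -5.3), (126.4, 1.6), (147.0, 6.3), (149.6, -1.5), (152.0, 1.4), (154.6, -1.4), (156.2, 1.7)]
[(-146.6, -3.4), (-124.2, -3.5), (-122.4, 12.9), (-119.6, -1.3), (-112.0, -3.6), (-110.0, -2.9), (-42.0, -3.7), (-40.6, -4.4), (-38.0, 1.6), (59.4, -1.3), (61.2, 5.0), (124.2, -4.4), (147.0, 2.3)]
[(-146.6, -3.3), (-124.4, -2.9), (-122.2, 10.3), (-119.4, -3.2), (-117.2, 1.9), (-114.8, 2.0), (-113.4, -4.3), (-112.0, 2.2), (-110.2, -2.7), (-32.2, -2.3), (-31.4, -2.4), (-28.2, -1.2), (-20.4, -1.7), (49.8, 1.3), (52.2, 2.1), (53.2, 2.1), (124.4, -4.4), (147.0, 2.4)]
 z74 [(-140.0, -2.5), (-118.8, -5.5), (-116.4, 16.8), (-114.6, -2.5), (-105.2, -4.9), (-56.8, -3.1), (-48.0, -5.2), (-45.6, 3.7), (-24.8, 1.7), (64.6, 2.7), (66.6, -3.0), (68.6, 7.6), (119.6, -5.4), (121.2, 1.5), (140.8, 6.4), (149.8, 1.6), (156.2, -2.1), (158.6, 1.9)]
```

View pics/o7.png

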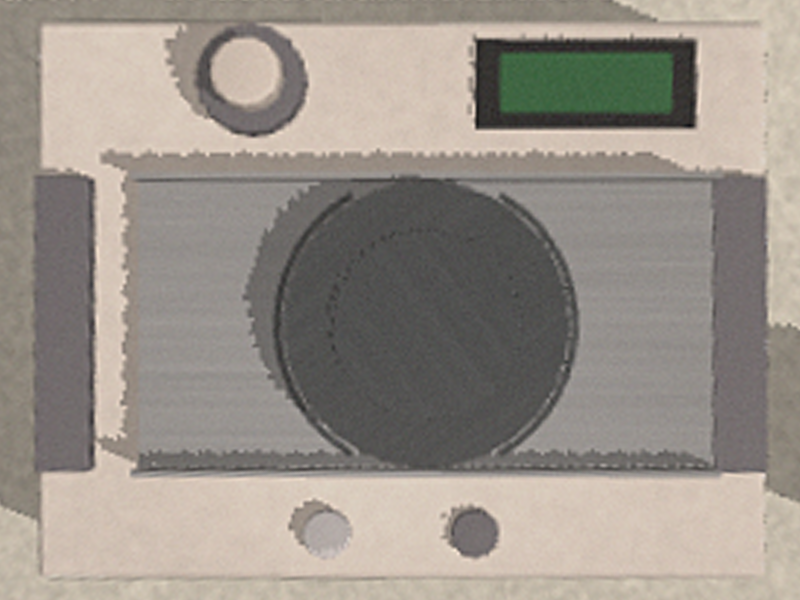

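Run:
```python
from h import *
s=load('w7')
a=ortho(s,74,'tmp',k=10,x0=-20,x1=20,y0=-55,y1=-35); b=ortho(s,74,'tmp',k=10,x0=-20,x1=20,y0=56,y1=76)
im=np.hstack([a,b]); print(im.shape); cv2.imwrite('pics/e7.png',cv2.resize(im,None,fx=1.5,fy=1.5))
k=5; g=ortho(s,74,'tmp',k=k).astype(float).mean(2); p=g[int(127*k):int(134*k)].mean(0)
print('L',[(y,round(p[int((y+160)*k)])) for y in np.arange(-50,-40,.4).round(1)]); print('R',[(y,round(p[int((y+160)*k)])) for y in np.arange(61,71,.4).round(1)])
```

```text
(400, 400, 3)
L [(np.float64(-50.0), 111), (np.float64(-49.6), 111), (np.float64(-49.2), 110), (np.float64(-48.8), 102), (np.float64(-48.4), 92), (np.float64(-48.0), 80), (np.float64(-47.6), 69), (np.float64(-47.2), 61), (np.float64(-46.8), 58), (np.float64(-46.4), 59), (np.float64(-46.0), 66), (np.float64(-45.6), 74), (np.float64(-45.2), 82), (np.float64(-44.8), 88), (np.float64(-44.4), 91), (np.float64(-44.0), 91), (np.float64(-43.6), 88), (np.float64(-43.2), 86), (np.float64(-42.8), 84), (np.float64(-42.4), 83), (np.float64(-42.0), 81), (np.float64(-41.6), 81), (np.float64(-41.2), 80), (np.float64(-40.8), 80), (np.float64(-40.4), 80)]
R [(np.float64(61.0), 80), (np.float64(61.4), 81), (np.float64(61.8), 81), (np.float64(62.2), 81), (np.float64(62.6), 80), (np.float64(63.0), 79), (np.float64(63.4), 77), (np.float64(63.8), 78), (np.float64(64.2), 83), (np.float64(64.6), 90), (np.float64(65.0), 97), (np.float64(65.4), 101), (np.float64(65.8), 102), (np.float64(66.2), 99), (np.float64(66.6), 91), (np.float64(67.0), 82), (np.float64(67.4), 81), (np.float64(67.8), 87), (np.float64(68.2), 98), (np.float64(68.6), 116), (np.float64(69.0), 132), (np.float64(69.4), 145), (np.float64(69.8), 154), (np.float64(70.2), 153), (np.float64(70.6), 149)]
```

View pics/e7.png

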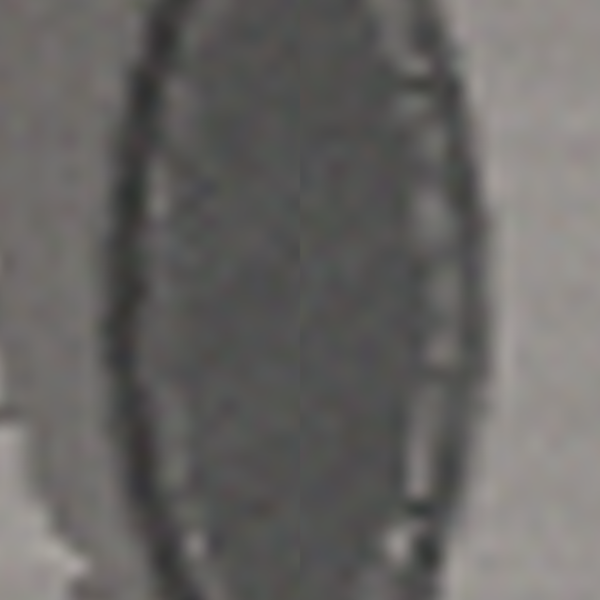

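Run:
```python
from h import *
sgoto(-66,-47.5,130);sgoto(-66,68,130)
```

```text
now scale [-68.32   9.22 279.19]
(array([ 0.1492,  0.0567, -0.0022]), array([0.0017, 0.0001, 0.0001]), np.float64(0.09494179265966435))
now scale [-68.32   9.22 279.19]
(array([ 0.1492, -0.0588, -0.0024]), array([0.0017, 0.0001, 0.0001]), np.float64(0.09494179265966435))
```

Request:
drive_tool([
  [255, 0.015, 0.01, -0.002, 0.0017, 0, 0],
  [255, 0.04, 0.02, -0.002, 0.0017, 0, 0],
  [255, 0.065, 0.032, -0.002, 0.0017, 0, 0],
  [255, 0.09, 0.043, -0.002, 0.0017, 0, 0],
  [255, 0.115, 0.052, -0.002, 0.0017, 0, 0],
  [255, 0.135, 0.057, -0.002, 0.0017, 0, 0],
  [255, 0.149, 0.057, -0.002, 0.0017, 0, 0],
  [255, 0.149, 0.057, -0.002, 0.0017, 0, 0],
  [255, 0.149, 0.057, -0.002, 0.0017, 0, 0],
  [255, 0.149, 0.057, -0.002, 0.0017, 0, 0],
])

```text
time: 11.33
tool_pos: [517.1, -112.5, 131.6]
tcp_rot: [147.9, 89.9, -15.4]
ft_force: [-0.5, -0.9, 0.5]
finger_gap: -0.1
```

Run:
```python
from h import *
s=save('wrist','w8'); print(camy(s))
```

```text
[ 1.28309214e-01 -4.78451621e+01  2.74121217e+02]
```

Request:
drive_tool([
  [255, 0, -0.01, 0, 0, 0, 0],
  [255, 0, -0.025, 0, 0, 0, 0],
  [255, 0, -0.045, 0, 0, 0, 0],
  [255, 0, -0.065, 0, 0, 0, 0],
  [255, 0, -0.085, 0, 0, 0, 0],
  [255, 0, -0.103, 0, 0, 0, 0],
  [255, 0, -0.113, 0, 0, 0, 0],
  [255, 0, -0.1155, 0, 0, 0, 0],
  [255, 0, -0.1155, 0, 0, 0, 0],
  [255, 0, -0.1155, 0, 0, 0, 0],
])

```text
time: 12.22
tool_pos: [483.6, -1.9, 130.6]
tcp_rot: [133.2, 90.0, -30.1]
ft_force: [0.7, -0.5, 0.6]
finger_gap: -0.4
```

Run:
```python
from h import *
t=save('wrist','w9'); s=load('w8'); print(camy(t))
a=ortho(s,58,'tmp',k=8,x0=-35,x1=35,y0=-70,y1=-35); b=ortho(t,58,'tmp',k=8,x0=-35,x1=35,y0=55,y1=90)
cv2.imwrite('pics/e9.png',np.hstack([a,b]))
for q,lo,hi in ((s,-60,-35),(t,55,80)):
  for z in (58,74): print(z,prof(q,-4,4,z,lo=lo,hi=hi,th=1.2))
```

```text
[-1.95048830e-01  6.77083145e+01  2.73118996e+02]
58 [(-59.8, -5.3), (-51.0, -7.6), (-47.8, 8.0), (-44.6, -7.4), (-43.0, 2.5)]
74 [(-59.0, -5.2), (-50.8, -7.9), (-47.8, 8.3), (-44.8, -7.5), (-43.4, 2.5)]
58 [(63.8, -1.3), (65.2, 13.2), (68.4, -12.2), (71.0, 10.4)]
74 [(65.4, 13.5), (68.4, -12.3), (70.8, 10.7)]
```

View pics/e9.png

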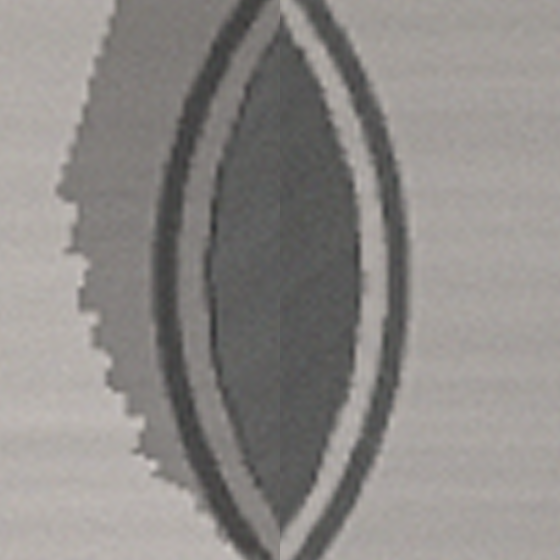

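Run:
```python
from h import *
sgoto(-1,87,65)
```

```text
now scale [-66.08  67.24 130.53]
(array([ 0.0655, -0.0198, -0.0651]), array([-0.0001, -0.0004, -0.0005]), np.float64(0.03597158766918761))
```

Request:
drive_tool([
  [255, 0, -0.006, -0.018, 0, 0, 0],
  [255, 0, -0.012, -0.036, 0, 0, 0],
  [255, 0, -0.018, -0.055, 0, 0, 0],
  [255, 0, -0.02, -0.064, 0, 0, 0],
  [255, 0.008, -0.02, -0.065, 0, 0, 0],
  [255, 0.023, -0.02, -0.065, 0, 0, 0],
  [255, 0.038, -0.02, -0.065, 0, 0, 0],
  [255, 0.052, -0.02, -0.065, 0, 0, 0],
  [255, 0.062, -0.02, -0.065, 0, 0, 0],
  [255, 0.0655, -0.02, -0.065, 0, 0, 0],
])

```text
time: 13.1
tool_pos: [537.9, 35.3, 62.2]
tcp_rot: [-14.9, 89.8, -178.3]
ft_force: [-0.7, -0.9, -0.1]
finger_gap: 0.4
```

Run:
```python
from h import *
sgoto(-1,79,65);print(rs().T@sense()['ft_force'])
```

```text
now scale [-3.37 87.63 62.21]
(array([-0.0028,  0.0086, -0.0024]), array([-0.0006,  0.0038,  0.001 ]), np.float64(0.22691936451270298))
[-0.89878    -0.69239266 -0.05481503]
```

Request:
drive_tool([
  [255, 0, 0, 0, 0, 0, 0],
  [255, 0, 0, 0, 0, 0, 0],
  [255, 0, 0.001, 0, 0, 0, 0],
  [255, 0, 0.002, 0, 0, 0, 0],
  [255, 0, 0.003, 0, 0, 0, 0],
  [255, 0, 0.004, 0, 0, 0, 0],
  [255, 0, 0.005, 0, 0, 0, 0],
  [255, 0, 0.006, 0, 0, 0, 0],
  [255, 0, 0.007, 0, 0, 0, 0],
  [255, 0, 0.008, 0, 0, 0, 0],
])

```text
time: 13.93
tool_pos: [542.2, 28.3, 64.8]
tcp_rot: [-2.8, 90.0, -166.2]
ft_force: [-0.6, 0.2, 0.2]
finger_gap: 0.2
```

Run:
```python
from h import *
sgoto(-1,66.4,65);print(rs().T@sense()['ft_force'])
```

```text
now scale [-1.23 79.66 64.81]
(array([-0.0002,  0.0133, -0.0002]), array([0., 0., 0.]), np.float64(0.002491160896747768))
[-0.52274272  0.32465897  0.2133756 ]
```

Request:
drive_tool([
  [255, 0, 0.0007, 0, 0, 0, 0],
  [255, 0, 0.0014, 0, 0, 0, 0],
  [255, 0, 0.0021, 0, 0, 0, 0],
  [255, 0, 0.0027, 0, 0, 0, 0],
  [255, 0, 0.0033, 0, 0, 0, 0],
  [255, 0, 0.0039, 0, 0, 0, 0],
  [255, 0, 0.0045, 0, 0, 0, 0],
  [255, 0, 0.0052, 0, 0, 0, 0],
  [255, 0, 0.006, 0, 0, 0, 0],
  [255, 0, 0.0068, 0, 0, 0, 0],
])

```text
time: 14.77
tool_pos: [544.1, 21.8, 64.8]
tcp_rot: [-40.8, 90.0, 155.9]
ft_force: [-0.7, 1.3, -0.5]
finger_gap: 0.1
```

Request:
drive_tool([
  [255, 0, 0.0008, 0, 0, 0, 0],
  [255, 0, 0.0016, 0, 0, 0, 0],
  [255, 0, 0.0024, 0, 0, 0, 0],
  [255, 0, 0.0032, 0, 0, 0, 0],
  [255, 0, 0.004, 0, 0, 0, 0],
  [255, 0, 0.0047, 0, 0, 0, 0],
  [255, 0, 0.0053, 0, 0, 0, 0],
  [255, 0, 0.0056, 0, 0, 0, 0],
  [255, 0, 0.0056, 0, 0, 0, 0],
  [255, 0, 0.0056, 0, 0, 0, 0],
])

```text
time: 15.6
tool_pos: [545.8, 16.4, 64.8]
tcp_rot: [116.1, 90.0, -47.2]
ft_force: [-0.5, 0.5, -0.5]
finger_gap: 0.0
```

Run:
```python
from h import *
sgoto(-1,66.4,65);print(rs().T@sense()['ft_force'])
s=save('wrist','w10'); print(camy(s)); ortho(s,58,'o10')
for a,b in ((-4,4),(20,26),(35,40)): print(prof(s,a,b,lo=-130,hi=60)); print(prof(s,a,b,lo=90,hi=130))
```

```text
now scale [-1.19 67.26 64.82]
(array([-0.0002,  0.0009, -0.0002]), array([-0.    , -0.0001, -0.0001]), np.float64(0.008659211692883919))
[-0.36843775  0.59277992 -0.51162163]
[ 64.69375468  67.30048797 207.28540735]
[(-125.6, 1.7), (-123.8, -4.7), (-117.4, -1.8), (-115.6, 12.5), (-113.8, -1.8), (-71.8, -4.2), (-68.6, -5.5), (52.6, -4.0), (54.6, 6.4), (57.6, -5.3), (59.4, 9.0)]
[(114.2, 5.6), (115.6, -5.0), (122.6, -17.3), (125.4, 9.3)]
[(-125.6, 1.7), (-123.8, -4.8), (-117.6, -1.6), (-115.6, 11.6), (-113.8, -2.0), (-62.2, -3.0), (-60.2, -4.7), (49.6, 7.6), (53.2, -5.5), (56.4, 5.6)]
[(114.2, 2.8), (115.4, -3.2), (122.6, -16.7), (125.4, 9.0)]
[(-125.6, 1.9), (-123.8, -5.1), (-117.6, -2.0), (-115.6, 12.2), (-114.0, -1.8), (-50.0, -4.0), (-47.8, -3.9), (36.8, 2.9), (38.2, 3.1), (40.0, 4.0), (42.6, -4.0), (44.0, -3.9), (46.8, 3.6), (48.6, 4.0)]
[(122.6, -15.5), (125.6, 9.0)]
```

View pics/o10.png

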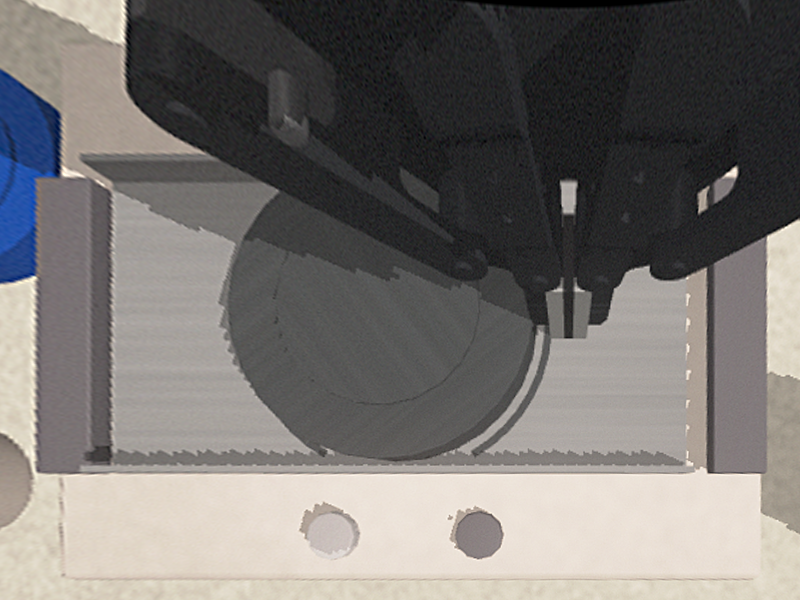

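Request:
drive_tool([
  [255, 0, -0.002, 0, 0, 0, 0],
  [255, 0, -0.005, 0, 0, 0, 0],
  [255, 0, -0.008, 0, 0, 0, 0],
  [255, -0.01, -0.008, 0, 0, 0, 0],
  [255, -0.035, -0.008, 0, 0, 0, 0],
  [255, -0.06, 0.002, 0.01, 0, 0, 0],
  [255, -0.085, 0.017, 0.025, 0, 0, 0],
  [255, -0.11, 0.032, 0.04, 0, 0, 0],
  [255, -0.13, 0.05, 0.055, 0, 0, 0],
  [255, -0.135, 0.067, 0.065, 0, 0, 0],
])

```text
time: 16.48
tool_pos: [503.9, -67.6, 205.3]
tcp_rot: [147.4, 89.6, -15.9]
ft_force: [0.0, 0.5, 0.3]
finger_gap: -0.0
```

Request:
drive_tool([
  [255, 0, 0, 0, 0, 0, 0],
  [255, 0, 0, 0, 0, 0, 0],
  [255, 0, 0, 0, 0, 0, 0],
  [255, 0, 0, 0, 0, 0, 0],
  [255, 0, 0, 0, 0, 0, 0],
  [255, 0, 0, 0, 0, 0, 0],
  [255, 0, 0, 0, 0, 0, 0],
  [255, 0, 0, 0, 0, 0, 0],
  [255, 0, 0, 0, 0, 0, 0],
  [255, 0, 0, 0, 0, 0, 0],
])

```text
time: 17.32
tool_pos: [502.7, -66.3, 199.7]
tcp_rot: [-31.5, 90.0, 165.1]
ft_force: [0.0, -0.0, -1.2]
finger_gap: -0.0
```

Run:
```python
from h import *
s=save('wrist','w11'); print(camy(s)); ortho(s,58,'o11')
for a,b in ((-40,-30),(-20,-12),(-4,4),(20,26),(35,40)): print(prof(s,a,b))
```

```text
[-2.71602673e-01  4.76120470e-01  3.42162366e+02]
[(-146.6, -3.8), (-124.2, -4.4), (-122.0, 12.1), (-119.6, -5.4), (-65.0, -2.9), (49.6, 2.1), (51.4, 2.1), (122.2, -11.8), (125.6, 7.5), (146.6, 12.5), (148.6, -1.7)]
[(-146.4, -4.2), (-124.2, -4.7), (-122.0, 14.2), (-119.6, -6.2), (-71.2, -4.2), (-59.2, -4.1), (-56.0, 2.1), (58.6, 6.1), (113.6, 1.8), (115.0, -2.5), (120.0, 1.5), (122.2, -10.5), (125.4, 7.2), (146.8, 10.9), (148.6, -1.9)]
[(-146.6, -4.1), (-124.2, -5.1), (-122.0, 12.8), (-120.0, -5.4), (-71.8, -2.9), (-61.2, -7.1), (-59.0, 3.2), (60.6, 7.4), (120.2, 1.6), (122.2, -10.4), (125.4, 6.9), (146.6, 6.8)]
[(-147.0, -3.9), (-126.2, 1.7), (-124.4, -5.2), (-122.0, 11.9), (-120.0, -2.8), (-119.0, -2.8), (-60.2, -3.4), (-57.4, -4.3), (-52.2, 2.1), (56.0, 5.8), (122.2, -10.6), (125.2, 8.1), (146.6, 2.6)]
[(-146.8, -4.6), (-126.0, 1.6), (-124.4, -6.6), (-121.8, 16.5), (-119.8, -9.1), (-48.8, -4.1), (-47.8, -4.1), (-45.4, 1.5), (46.6, 3.6), (122.0, -11.6), (125.6, 6.9), (147.2, 2.4)]
```

View pics/o11.png

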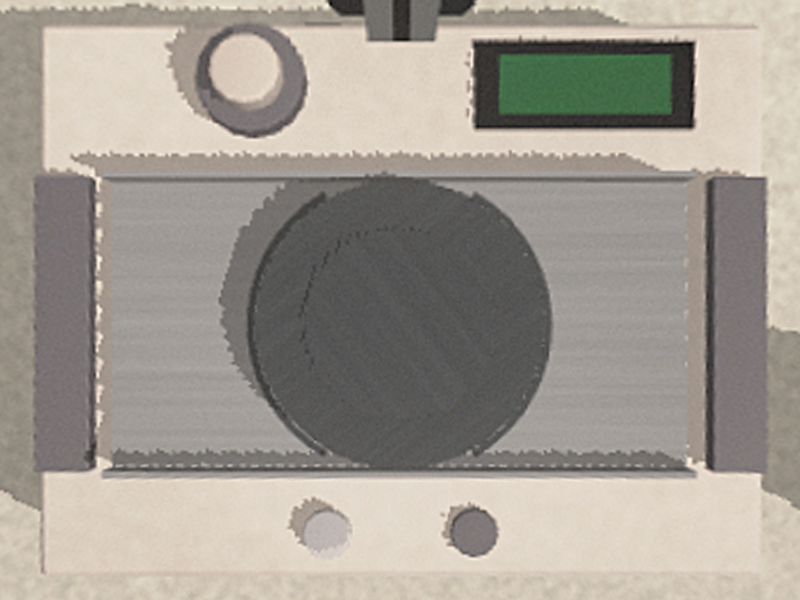

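Run:
```python
from h import *
sgoto(-66,-85,130);
```

```text
now scale [-66.2    0.4  199.77]
(array([ 0.0698,  0.0854, -0.0002]), array([0.0001, 0.    , 0.    ]), np.float64(0.004601513419201273))
```

Request:
drive_tool([
  [255, 0.01, 0.015, 0, 0, 0, 0],
  [255, 0.025, 0.035, 0, 0, 0, 0],
  [255, 0.04, 0.055, 0, 0, 0, 0],
  [255, 0.055, 0.07, 0, 0, 0, 0],
  [255, 0.065, 0.08, 0, 0, 0, 0],
  [255, 0.07, 0.085, 0, 0, 0, 0],
  [255, 0.07, 0.085, 0, 0, 0, 0],
  [255, 0.07, 0.085, 0, 0, 0, 0],
  [255, 0.07, 0.085, 0, 0, 0, 0],
  [255, 0.07, 0.085, 0, 0, 0, 0],
])

```text
time: 18.2
tool_pos: [527.6, -147.3, 131.0]
tcp_rot: [147.5, 89.9, -15.8]
ft_force: [0.5, -0.5, -0.4]
finger_gap: 0.1
```

Run:
```python
from h import *
s=save('wrist','w12'); print(camy(s))
```

```text
[ 1.90013835e-01 -8.41345010e+01  2.73494739e+02]
```

Request:
drive_tool([
  [255, 0, -0.015, 0, 0, 0, 0],
  [255, 0, -0.035, 0, 0, 0, 0],
  [255, 0, -0.06, 0, 0, 0, 0],
  [255, 0, -0.085, 0, 0, 0, 0],
  [255, 0, -0.11, 0, 0, 0, 0],
  [255, 0, -0.135, 0, 0, 0, 0],
  [255, 0, -0.155, 0, 0, 0, 0],
  [255, 0, -0.17, 0, 0, 0, 0],
  [255, 0, -0.17, 0, 0, 0, 0],
  [255, 0, -0.17, 0, 0, 0, 0],
])

```text
time: 19.08
tool_pos: [478.1, 16.2, 130.2]
tcp_rot: [155.9, 90.0, -7.3]
ft_force: [-0.8, -1.3, 0.1]
finger_gap: -0.2
```

Run:
```python
from h import *
t=save('wrist','w13'); s=load('w12'); print(camy(t))
a=ortho(s,58,'tmp',k=4,x0=-65,x1=65,y0=-150,y1=-50); b=ortho(t,58,'tmp',k=4,x0=-65,x1=65,y0=50,y1=150)
cv2.imwrite('pics/e13.png',np.hstack([a,b]))
for q,lo,hi in ((s,-150,-50),(t,50,150)):
  for z in (58,74): print(z,prof(q,-4,4,z,lo=lo,hi=hi,th=1.2))
```

```text
[ -0.32381563  86.7407301  272.70325078]
58 [(-147.0, -6.0), (-145.4, 1.7), (-124.8, -5.4), (-123.6, 16.0), (-122.0, -3.8), (-115.4, 1.6), (-71.8, -4.7), (-70.2, -3.4), (-61.4, -7.9), (-58.4, 7.4), (-54.6, -10.5), (-52.4, 6.2)]
74 [(-142.2, -6.2), (-140.8, 1.6), (-121.8, -5.1), (-120.8, 16.3), (-119.2, -4.1), (-113.2, 1.6), (-72.8, -4.5), (-71.4, -3.6), (-63.0, -8.1), (-60.2, 7.8), (-56.8, -10.9), (-54.6, 6.3)]
58 [(52.2, -2.9), (54.4, 12.9), (57.4, -11.0), (60.6, 11.7), (114.4, 10.3), (115.8, -6.2), (123.8, -12.7), (125.6, 7.6), (147.0, 7.0)]
74 [(54.8, -3.0), (56.8, 13.3), (59.6, -11.3), (62.6, 11.9), (112.4, 9.9), (113.8, -6.1), (121.0, -13.1), (122.8, 8.0), (142.4, 7.7), (147.4, 1.2), (148.8, -1.5)]
```

View pics/e13.png

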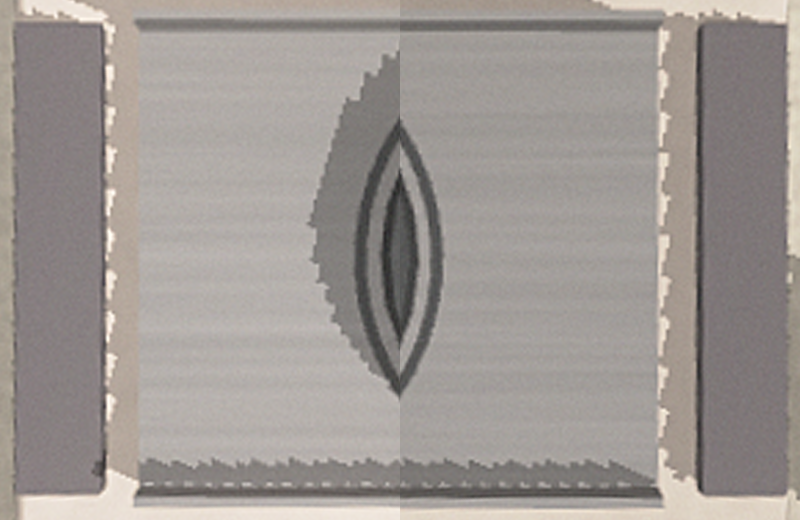

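Run:
```python
from h import *
S=rs(); ims=[]
P=O+S@np.array([-107,-62,68.])
for n in ('w1','w7','w11','scene0','side0'):
    s=load(n); w=n[0]=='w'; u,v=proj(s,P,w)[0].round().astype(int); print(n,u,v)
    c=s['frame'][v-25:v+25,u-25:u+25]; ims.append(cv2.resize(np.clip(c.astype(float)*(1.5 if n=='side0' else 1),0,255).astype(np.uint8),(260,260),interpolation=cv2.INTER_CUBIC))
ims.append(ims[0]*0); cv2.imwrite('pics/key.png',np.vstack([np.hstack(ims[:3]),np.hstack(ims[3:])]))
```

```text
w1 357 214
w7 381 207
w11 387 232
scene0 297 164
side0 285 273
```

View pics/key.png

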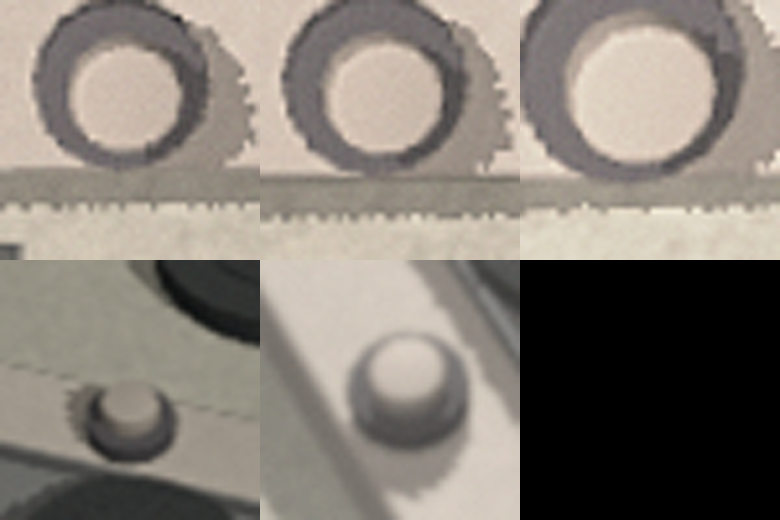

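Run:
```python
from h import *
S=rs()
D={'w1':(357,214,126,98),'w7':(381,207,127,97),'w11':(387,232,125,94),'scene0':(297,164,132,145),'side0':(285,273,147,110)}
def tri(names):
    A=np.zeros((3,3));b=np.zeros(3)
    for n in names:
        u0,v0,x,y=D[n]; c,d=ray(load(n),u0-25+(x+.5)/5.2-.5,v0-25+(y+.5)/5.2-.5,n[0]=='w'); d=d/np.linalg.norm(d); M=np.eye(3)-np.outer(d,d); A+=M;b+=M@c
    X=np.linalg.solve(A,b); return X,S.T@(X-O)
for ns in (list(D),['scene0','side0'],['w1','w7','w11']): print(ns,*tri(ns))
for n in D:
    u0,v0,x,y=D[n]; print(n,[ (S.T@(onz(load(n),np.array(u0-25+(x+.5)/5.2-.5),np.array(v0-25+(y+.5)/5.2-.5),z,n[0]=='w')-O)).round(1)[:2] for z in (64,68,72)])
sgoto(-105,-60,100)
```

```text
['w1', 'w7', 'w11', 'scene0', 'side0'] [ 488.89142993 -132.82873176   70.39531899] [-98.45871767 -59.4087274   70.39531899]
['scene0', 'side0'] [ 488.05968455 -132.24661638   69.95553457] [-99.08880003 -58.61270296  69.95553457]
['w1', 'w7', 'w11'] [ 490.19945874 -132.29553757   73.79576698] [-97.05275749 -59.27267087  73.79576698]
w1 [array([-100.1,  -60.3]), array([-98.9, -59.9]), array([-97.7, -59.4])]
w7 [array([-99.7, -61.3]), array([-98.6, -60.6]), array([-97.5, -59.8])]
w11 [array([-100.5,  -61.4]), array([-99.1, -60.5]), array([-97.6, -59.6])]
scene0 [array([-103.8,  -61. ]), array([-100.3,  -59.7]), array([-96.7, -58.4])]
side0 [array([-97.9, -54.5]), array([-99. , -56.8]), array([-100. ,  -59.2])]
now scale [-66.09  85.7  130.19]
(array([0.0302, 0.1456, 0.0391]), array([ 0.0014, -0.0007, -0.0005]), np.float64(0.09403133844776586))
```

Request:
drive_tool([
  [255, 0, 0.015, 0.004, 0, 0, 0],
  [255, 0, 0.035, 0.009, 0, 0, 0],
  [255, 0, 0.06, 0.014, 0, 0, 0],
  [255, 0, 0.085, 0.019, 0, 0, 0],
  [255, 0.005, 0.11, 0.024, 0, 0, 0],
  [255, 0.015, 0.13, 0.029, 0, 0, 0],
  [255, 0.025, 0.142, 0.032, 0, 0, 0],
  [255, 0.035, 0.1455, 0.0325, 0, 0, 0],
  [255, 0.042, 0.1455, 0.0325, 0, 0, 0],
  [255, 0.045, 0.1455, 0.0325, 0, 0, 0],
])

```text
time: 19.97
tool_pos: [487.7, -132.8, 82.8]
tcp_rot: [-44.8, 89.8, 151.8]
ft_force: [-0.6, 0.5, -0.2]
finger_gap: 0.3
```

Run:
```python
from h import *
s=save('side','s14'); cv2.imwrite('pics/s14z.png',cv2.resize(s['frame'][165:325,200:400],(800,640))[:600])
s=save('wrist','w14'); cv2.imwrite('pics/w14z.png',cv2.resize(s['frame'][100:350,150:500],(800,571)))
sgoto(-98.5,-60,74); print(sense()['ft_force'])
```

```text
now scale [-99.06 -58.75  83.67]
(array([ 0.0097,  0.0013, -0.0006]), array([0.0008, 0.0016, 0.0016]), np.float64(0.13699817731241565))
[0.59605241 0.36224097 0.06935521]
```

View pics/w14z.png

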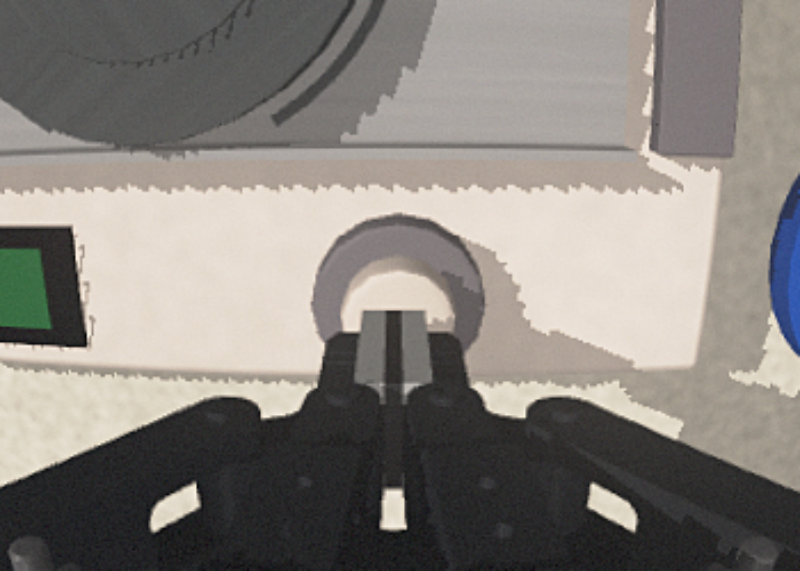

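View pics/s14z.png

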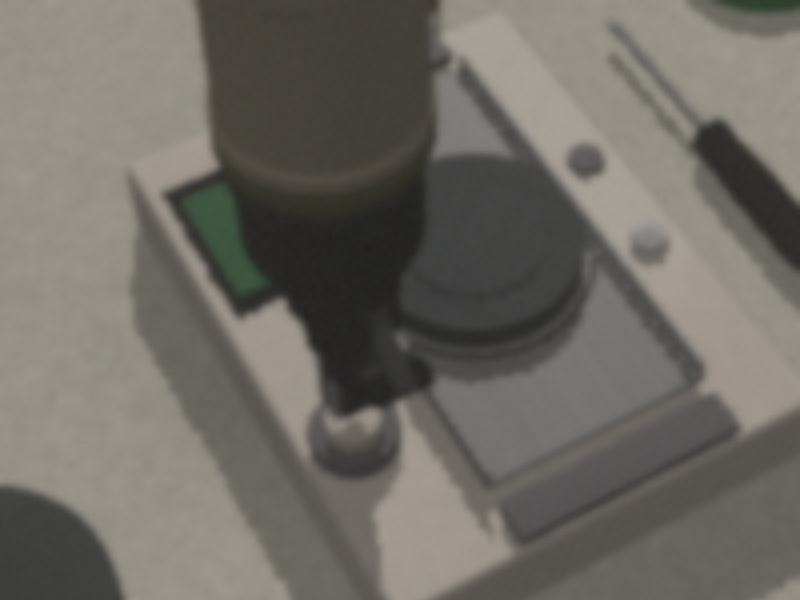

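Request:
drive_tool([
  [255, 0.003, 0.001, 0, 0, 0, 0],
  [255, 0.006, 0.001, 0, 0, 0, 0],
  [255, 0.009, 0.001, 0, 0, 0, 0],
  [255, 0.011, 0.001, 0, 0, 0, 0],
  [255, 0.0125, 0.001, 0, 0, 0, 0],
  [255, 0.014, 0.001, 0, 0, 0, 0],
  [255, 0.015, 0.001, 0, 0, 0, 0],
  [255, 0.016, 0.001, 0, 0, 0, 0],
  [255, 0.017, 0.001, 0, 0, 0, 0],
  [255, 0.018, 0.001, 0, 0, 0, 0],
])

```text
time: 20.9
tool_pos: [489.2, -134.5, 66.9]
tcp_rot: [-131.4, 90.0, 65.2]
ft_force: [-1.9, 1.1, 3.0]
finger_gap: 0.2
```

Run:
```python
from h import *
sgoto(-98.5,-60,63); print(sense()['ft_force'])
```

```text
now scale [-98.63 -61.06  66.9 ]
(array([ 0.0039, -0.0011, -0.0001]), array([ 0.    , -0.0002,  0.0002]), np.float64(0.013092950862021228))
[-1.9463907   1.09015445  2.98664744]
```

Request:
drive_tool([
  [255, 0.0005, -0.001, 0, 0, 0, 0],
  [255, 0.001, -0.001, 0, 0, 0, 0],
  [255, 0.0015, -0.001, 0, 0, 0, 0],
  [255, 0.002, -0.001, 0, 0, 0, 0],
  [255, 0.0025, -0.001, 0, 0, 0, 0],
  [255, 0.003, -0.001, 0, 0, 0, 0],
  [255, 0.003, -0.001, 0, 0, 0, 0],
  [255, 0.003, -0.001, 0, 0, 0, 0],
  [255, 0.003, -0.001, 0, 0, 0, 0],
  [255, 0.003, -0.001, 0, 0, 0, 0],
])

```text
time: 21.73
tool_pos: [489.3, -134.2, 65.7]
tcp_rot: [112.6, 89.9, -50.7]
ft_force: [-7.8, 0.2, 18.5]
finger_gap: 0.0
```

Run:
```python
from h import *
sgoto(-98.5,-60,63); print(sense()['ft_force'])
```

```text
now scale [-98.42 -60.85  65.74]
(array([ 0.0027, -0.0009,  0.0001]), array([ 0.    , -0.0005, -0.0012]), np.float64(0.07511289607695164))
[-7.83297973  0.21882515 18.46345469]
```

Request:
drive_tool([
  [255, -0.001, -0.001, 0, 0, 0, 0],
  [255, -0.003, -0.001, 0, 0, 0, 0],
  [255, -0.005, -0.001, 0, 0, 0, 0],
  [255, -0.008, -0.001, 0, 0, 0, 0],
  [255, -0.012, -0.001, 0, 0, 0, 0],
  [255, -0.02, -0.001, 0, 0, 0, 0],
  [255, -0.035, -0.001, 0, 0, 0, 0],
  [255, -0.055, -0.02, -0.01, 0, 0, 0],
  [255, -0.075, -0.04, -0.02, 0, 0, 0],
  [255, -0.095, -0.06, -0.03, 0, 0, 0],
])

```text
time: 22.57
tool_pos: [499.9, -66.8, 159.7]
tcp_rot: [-44.0, 89.9, 152.6]
ft_force: [0.7, -0.1, 0.1]
finger_gap: -0.2
```

Request:
drive_tool([
  [255, -0.02, 0, 0, 0, 0, 0],
  [255, -0.035, 0, 0, 0, 0, 0],
  [255, -0.04, 0, 0, 0, 0, 0],
  [255, -0.04, 0, 0, 0, 0, 0],
  [255, -0.04, 0, 0, 0, 0, 0],
  [255, -0.04, 0, 0, 0, 0, 0],
  [255, -0.04, 0, 0, 0, 0, 0],
  [255, -0.04, 0, 0, 0, 0, 0],
  [255, -0.04, 0, 0, 0, 0, 0],
  [255, -0.04, 0, 0, 0, 0, 0],
])

```text
time: 23.4
tool_pos: [500.2, -67.6, 198.3]
tcp_rot: [-30.8, 90.0, 165.9]
ft_force: [0.2, -0.1, 0.2]
finger_gap: -0.1
```

Run:
```python
from h import *
s=save('wrist','w15'); print(camy(s)); ortho(s,58,'o15')
for a,b in ((-20,-12),(-4,4),(20,26)): print(prof(s,a,b))
print(sense()['ft_force'],sense()['time'])
```

```text
[-2.96838647e+00 -1.57182215e-01  3.40691178e+02]
[(-146.4, -4.3), (-124.2, -4.6), (-122.0, 12.5), (-119.6, -6.4), (-70.6, -4.2), (-59.2, -4.6), (-56.0, 3.1), (-37.4, -1.9), (58.6, 5.9), (116.0, -2.3), (122.2, -12.2), (125.4, 8.2), (146.8, 10.6)]
[(-146.6, -3.6), (-124.2, -4.9), (-122.0, 12.9), (-119.8, -4.9), (-71.0, -3.9), (-61.2, -7.5), (-59.2, 2.9), (-39.0, -1.6), (60.6, 7.6), (120.2, 1.6), (122.0, -10.7), (125.6, 7.7), (146.8, 7.9), (148.4, -1.9), (155.6, -1.8), (157.6, 1.7)]
[(-146.6, -4.0), (-124.4, -5.1), (-122.0, 11.4), (-119.8, -3.8), (-60.4, -3.1), (-56.8, -3.8), (-52.4, 2.0), (56.2, 5.4), (120.4, 1.5), (122.0, -12.8), (125.4, 7.3), (147.0, 2.8)]
[-0.24546644  0.10142167  0.39562689] 23.45
```

View pics/o15.png

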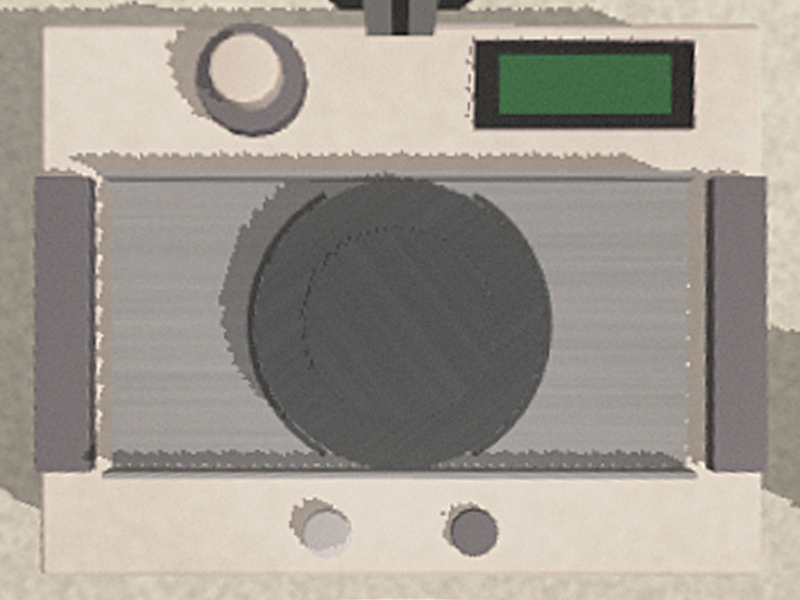

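Run:
```python
from h import *
s=save('scene','sc16'); print(np.abs(s['frame'][230:400,:280].astype(int)-load('scene0')['frame'][230:400,:280]).mean())
print(hand_in())
```

```text
4.68687675070028
the job is handed in; nothing more can be done
None
```

View pics/sc16.png

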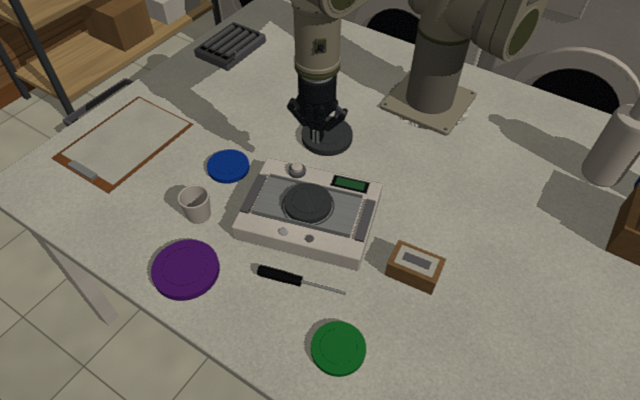

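The weight now sits inside the ring and the pan is within about 0.6 mm of midway. The key has been pressed and released, and I handed the job in at about 23.5 s of the 61 s.

- **Tapping:** I pushed the weight slowly from its −y side until the pan met its stop and the weight slid into the ring. Then I pushed it back from the +y side, carrying the pan with it to the middle. The highest push force I read was about 5 N; force is only read at the end of each move, so a brief peak in between would not show.
- **Key:** I pressed it until the force jumped to about 18 N with the fingertip stopped at about z = 66 mm. That is well above the spring's 4 N, so I take it as fully down. I then let go.
- **Last checks:**
  - **Weight:** wholly inside the ring. With the weight at the stop, the gaps measured about 3.1 mm and 3.05 mm. After the push back they measured about 3.8 mm (left in the picture, −y) and 3.0 mm (right, +y), so the weight may be about 0.4 mm off centre, close to what these pictures can resolve.
  - **Pan:** about 0.6 mm to the −y side of midway. I left it there because another tap risked more than it would gain.
  - **After the key press:** the pan and weight edges had not moved, and the last pictures show the cup, box and screwdriver where they were.

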